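Put used wound filter elements to soak

ROBOT

A 7-joint arm with a two-finger parallel gripper is mounted at the origin on the work surface. World frame = base frame: x ahead of the robot, y to its left, z up, the work surface at z = 0. Lengths are in m, angles in rad, forces in N, time in s.
With the tool pointing down it reaches from about 0.4 to 0.85 m from the base axis. Payload 4.4 kg.
Tool frame: the origin (TCP) lies midway between the tips of the shut fingers; the grasp point (between the pads) lies 19 mm behind it; y points along the fingers, x is the direction in which the jaws open and shut, and the axes are right-handed (so a half turn about y gives the same grasp; the last joint's range is limited). The gripper opens to 94 mm and grips with 3 to 60 N. Pads are 16 mm wide; open, the fingers measure 119 mm over their backs; the gripper's body (75 mm by 177 mm) begins 78 mm behind the grasp point.
Start: joints at [1.056, 0.628, 0.038, 1.517, -0.027, 0.996, -0.02], TCP at [0.282, -0.586, 0.205] pointing down, gripper open.
Joint ranges: [-3.06, 3.06], [-0.37, 2.12], [-1.25, 1.32], [0.18, 2.47], [-1.1, 4.24], [0.23, 1.98], [-2.94, 2.94]. Speed limits (rad/s): [2.57, 2.57, 3.14, 3.14, 3.14, 3.14, 3.14].

INTERFACE

Orientations are given as a unit quaternion [x, y, z, w].
In Python, from rig import telemetry, vision, bot gives the robot as it stands. The module is installed in compiled form; this text tells all that it offers.
- The arm moves only by the shell command python3 -m creep 'ROWS' [FORCE]. ROWS is a JSON object of lists of equal length, an entry for each row: "dr": the turn, a rotation vector about the world's x, y, z in rad, a list of three; "dp": the shift along the world's x, y, z in m, a list of three; "grip": the gripper's target within -1 to 1 (shut at 1, half-way at 0, fully open at -1). A call has 1 to 20 rows; each row is the pose to reach, as a shift and turn from the pose commanded when the call began; what a row does not reach only later rows make up. A row lasts 1/8 s, in which the tool goes at most 62.5 mm and 10.7 degrees, less where a joint would pass 70% of its speed; a pose out of reach is approached as far as the arm can. A call with a gripper value outside its range is refused whole. The fingers move at their own pace and stop on an object; FORCE is the grip in N (left out, the last holds). Time passes only in rows, so rows that repeat a pose let the fingers close. It gives the time, the measured TCP pose, the force and the opening at its end, in the units of the state.
- telemetry.get_state(): the state, without advancing time (a new reading comes with each control period).
- vision.read_camera(name): name is "scene" or "top" or "wrist"; returns (picture, depth): 480x640x3 uint8, red, green, blue; 480x640 float32, m along the optical axis (not along the pixel's ray), 0 where there is no reading.
- vision.camera_model(name): a dict with "intrinsics" (3x3 intrinsics, pixels), "D" ([k1, k2, p1, p2, k3] as OpenCV has them; the pictures are not rectified), "position" and "attitude" of the camera in the world. Camera axes: x right, y down, z forward; pixel columns grow to the right and rows downward; lengths in m; the calibration is good to about 2 mm. A picture is of the moment at which its call begins: read the wrist's pose just before it. camera_model takes no time and is no camera call; for the wrist camera it gives the pose at the moment of the call.
- bot.hand_in(): hands the job in, once; it reports no verdict.
The state is a dict: "t": time; "qpos": joint angles; "joint_vel": joint speeds; "joint_efforts": joint torques, N m; "ee_pos": TCP position; "orientation": TCP orientation; "wrist_force": force on the tool from outside, world axes, zero at the start; "wrist_torque": the same for the moment, N m; "opening": finger opening in m.
Only numpy, scipy, OpenCV 4.12 (cv2) and the standard library are available. Lean on these libraries where they do the work, as an engineer would, in place of code of your own. Each camera call takes 0.05 s, during which the arm holds its last target.

TASK

Put the used filter elements to soak. Untwist the pot's lid anticlockwise (seen from above), lift it off and lay it flat on the grey mat; slide every wound element up off its spindle on the filter manifold and set it inside the pot, below the rim, standing or lying; then, with the pot still open, press the cap of the sprayer bottle fully down twice to spray them with cleaner, letting it spring right up each time. Last, put the lid back: lower its two lugs through the slots in the rim until it sits flat and twist it clockwise to the stop, leaving the beaker and the jar beside the pot standing where they are.

Things in the scene. Friction and masses are not known exactly. Their poses are not given: they have to be found in the camera images.
- manifold: Fixed stainless filter manifold, a bar 292 mm long (its x axis), 56 mm wide. Origin under its middle, on the bench; z up. Four upright spindles at x = -108, -36, +36, +108 mm, y = 0, 12 mm thick, from seats at z = 44 mm up to z = 119 mm. An element rests on its seat, the spindle through its bore and ending 9 mm above its top. Turned at most 0.3 rad from world x.
- element1_mid (a point): Used string-wound filter element 1, a beige wound tube 46 mm across, 66 mm long, bore 22 mm, 70 g. The point is its centre, half-way along; z is the tube's axis. Starts upright on spindle 1 (counting along the manifold's x axis); may be absent. There are 2 to 4 of these in a run.
- element2_mid (a point): Used string-wound filter element 2, a beige wound tube 46 mm across, 66 mm long, bore 22 mm, 70 g. The point is its centre, half-way along; z is the tube's axis. Starts upright on spindle 2 (counting along the manifold's x axis); may be absent. There are 2 to 4 of these in a run.
- element3_mid (a point): Used string-wound filter element 3, a beige wound tube 46 mm across, 66 mm long, bore 22 mm, 70 g. The point is its centre, half-way along; z is the tube's axis. Starts upright on spindle 3 (counting along the manifold's x axis); may be absent. There are 2 to 4 of these in a run.
- element4_mid (a point): Used string-wound filter element 4, a beige wound tube 46 mm across, 66 mm long, bore 22 mm, 70 g. The point is its centre, half-way along; z is the tube's axis. Starts upright on spindle 4 (counting along the manifold's x axis); may be absent. There are 2 to 4 of these in a run.
- pot_floor (a point): Soak pot, fixed, stainless, inside 156 mm across and 80 mm deep. The point is the centre of its inner floor, 5 mm above the bench; axes as pot_mouth.
- pot_mouth (a point): Centre of the pot's rim, 80 mm above the inner floor: the closed lid's underside rests here. z up. The collar (202 mm across) has an inward lip, inner diameter 176 mm, underside 8.5 and top 12.5 mm above this point, with two opposite slots 39 mm wide at +35 deg (anticlockwise from above) from its x axis. Lugs in the slots turn only clockwise, 36 deg to the stop; the lid's x then lies along this x, either way
- lid_grip (a point): Pot lid, loose, 0.3 to 0.48 kg, locked on the pot at the start: steel plate 169 mm across, 6 mm thick (10.5 mm within 70 mm of the centre), two lugs 26 mm wide, 6 mm thick, reaching 95 mm from the centre along its x axis, both ways. Black bar handle along x, 84 mm long, 18 mm wide, its top 48 mm above the underside. The point is on the lid's axis inside the handle, 32 mm above the underside.
- mat: Fixed flat grey rubber mat on the bench, 230 x 230 mm, 4 mm thick; origin under its centre.
- cap_top (a point): Centre of the flat top of the sprayer's white nozzle cap, 30 mm across, 189 mm above the bench when up. The bottle (64 mm across) is fixed in a bracket about 165 mm from the pot's axis, nozzle pointing at the pot.
- spray_cap (a joint): Downward travel of the nozzle cap, m: 0 up, 0.007 fully down. A spring pushes it up with 2.5 N at the top, 6 N fully down.
- beaker: empty clear beaker, 60 mm across, 75 mm high; origin under its base; not used
- sample_jar: small lidded jar, 52 mm across, 62 mm high; origin under its base; not used
Mind the look-alikes: they are no part of the job. What is shaped like the part that bears element4_mid but turquoise is not meant. What is shaped like the part that bears element2_mid but green is not meant.

How it is judged:
By the outcome, as a careful person would: the job done as asked, in the order asked, and still so for the second after the job is handed in, with the robot touching nothing.
Of element1, element2, element3, element4 only 2 to 4 are there at a start; the rules pass over those that are not, and their reading is None.
At some moment in a run one of lid may be knocked a few centimetres aside while the robot is not near it.
Once in a run the grip may slacken for a moment while it holds something.
It also fails if it takes over 210 s, if anything falls off the work surface, if the arm or the gripper's body presses on something with over 40 N, if the wrist force passes 120 N, or if a joint passes its speed limit or range.

## Working session

There is one attempt and no reset: what is moved stays moved. The work goes in short steps, Python scripts to look and compute and a shell command to move; the robot and the scene stay as the last step left them, time stands still between calls to the robot, and variables do not carry over. Pictures are saved under pics/ and viewed, and the job is handed in when it is done.

```bash
mkdir -p pics; ls
cat > h.py <<'E'
import numpy as np, cv2, json
from rig import telemetry, vision, bot
def snap(name,fn):
    m=vision.camera_model(name); im,d=vision.read_camera(name)
    cv2.imwrite('pics/'+fn+'.png',im[:,:,::-1]); np.savez('pics/'+fn+'.npz',im=im,d=d,K=np.array(m['intrinsics']),D=np.array(m['D']),p=np.array(m['position']),a=np.array(m['attitude']))
    return im,d,m
E
python3 - <<'E'
from h import *
for n in ['scene','top','wrist']:
    im,d,m=snap(n,n+'0'); print(n,m)
print(telemetry.get_state())
E
```

```text
pics
scene {'intrinsics': array([[531.17495873,   0.        , 316.9282172 ],
       [  0.        , 531.17495873, 235.85913323],
       [  0.        ,   0.        ,   1.        ]]), 'D': array([-0.11620703,  0.        ,  0.        ,  0.        ,  0.        ]), 'position': array([1.30572064, 0.18525903, 0.83457399]), 'attitude': array([ 0.59035337,  0.69518457, -0.31910139, -0.25763465])}
top {'intrinsics': array([[529.55204908,   0.        , 322.00607139],
       [  0.        , 529.55204908, 242.95920182],
       [  0.        ,   0.        ,   1.        ]]), 'D': array([-0.12679474,  0.        ,  0.        ,  0.        ,  0.        ]), 'position': array([0.41947263, 0.0376528 , 1.37659822]), 'attitude': array([ 0.70756453, -0.70483962,  0.03223715, -0.03891426])}
wrist {'intrinsics': array([[335.60171179,   0.        , 322.37465462],
       [  0.        , 335.60171179, 239.89997611],
       [  0.        ,   0.        ,   1.        ]]), 'D': array([-0.02858222,  0.        ,  0.        ,  0.        ,  0.        ]), 'position': array([ 0.34729924, -0.55380336,  0.38391788]), 'attitude': array([ 0.83995107, -0.52818038, -0.0671188 ,  0.10489404])}
{'t': 0.15, 'qpos': array([ 1.05621165,  0.62911508,  0.03842056,  1.51809293, -0.02700837,
        0.99630526, -0.019978  ]), 'joint_vel': array([-0.00078019, -0.00307323, -0.0005592 , -0.00181592,  0.00043291,
        0.00142474, -0.00010329]), 'joint_efforts': array([ 1.29855958e-03, -5.50099003e+01,  1.14437521e+00, -1.86817038e+01,
       -5.22785692e-02,  2.09830294e-02,  1.15822841e-04]), 'ee_pos': array([ 0.28185291, -0.58517216,  0.20479141]), 'orientation': array([-0.59845948,  0.37661217, -0.37577863,  0.59899912]), 'wrist_force': array([-0.21402518,  0.4026886 , -0.73819682]), 'wrist_torque': array([-0.00305831, -0.03589719,  0.00726963]), 'opening': 0.09388624403800153}
```

View pics/top0.png

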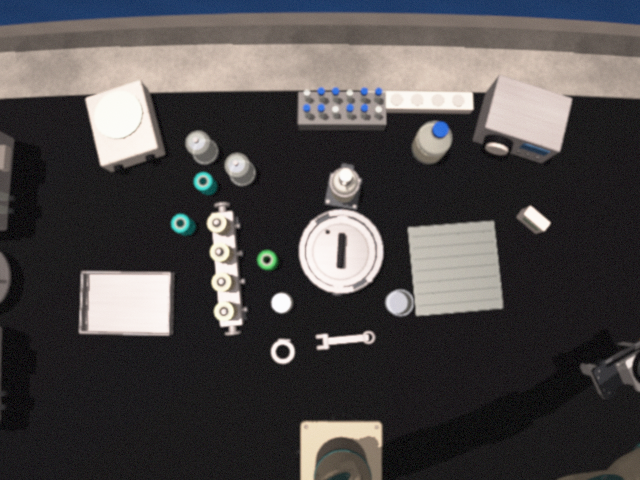

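View pics/scene0.png

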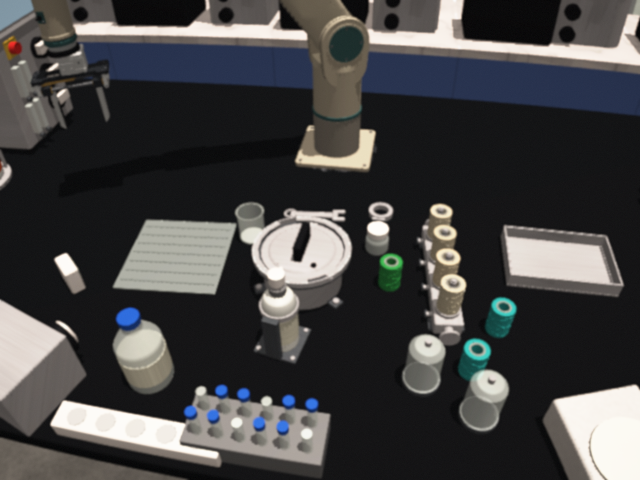

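View pics/wrist0.png

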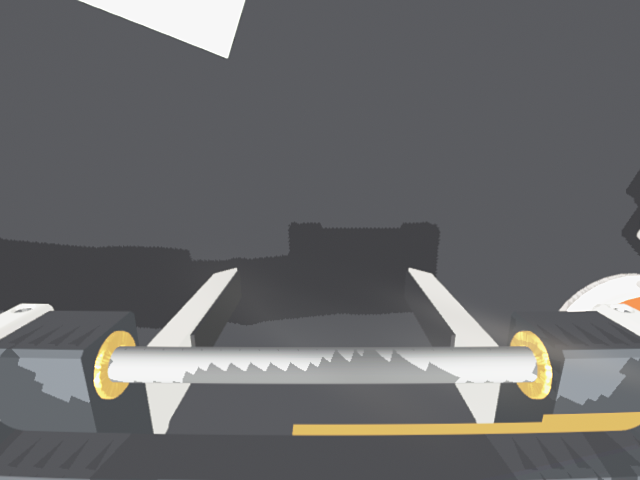

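```bash
cat >> h.py <<'E'
from scipy.spatial.transform import Rotation as R
def load(fn): return np.load('pics/'+fn+'.npz')
def rays(f,uv):
    uv=np.asarray(uv,float).reshape(-1,1,2)
    n=cv2.undistortPoints(uv,f['K'],f['D']).reshape(-1,2)
    return np.c_[n,np.ones(len(n))]@R.from_quat(f['a']).as_matrix().T
def onz(f,uv,z):
    r=rays(f,uv); s=(z-f['p'][2])/r[:,2]; return f['p']+r*s[:,None]
def cloud(f):
    v,u=np.mgrid[0:480,0:640]; r=rays(f,np.c_[u.ravel(),v.ravel()])
    P=f['p']+r*f['d'].ravel()[:,None]; P[f['d'].ravel()==0]=np.nan
    return P.reshape(480,640,3)
E
python3 - <<'E'
from h import *
f=load('top0'); P=cloud(f); im=f['im']
for n,(u,v) in dict(mat=(456,268),el1=(228,312),el4=(218,224),cap=(346,177),handle=(341,252),lid=(360,250),bench=(560,260),beaker=(399,303),jar=(282,303),green=(267,260)).items(): print(n,P[v,u].round(4))
a=(u0:=295,v0:=200); 
cv2.imwrite('pics/c1.png',cv2.resize(im[150:330,200:440,::-1],None,fx=3.3,fy=3.3,interpolation=cv2.INTER_CUBIC))
# heights map
z=P[:,:,2]; print(np.nanpercentile(z,[1,50,99]))
E
```

```text
mat [ 0.4937 -0.2996  0.0015]
el1 [0.3807 0.2737 0.1118]
el4 [0.5922 0.3018 0.1147]
cap [ 0.6912 -0.0051  0.1889]
handle [0.5233 0.005  0.1391]
lid [ 0.5318 -0.0422  0.0973]
bench [ 5.150e-01 -5.837e-01 -1.000e-04]
beaker [ 0.4029 -0.1483  0.0066]
jar [0.4026 0.1486 0.0634]
green [ 5.133e-01  1.944e-01 -1.000e-04]
[-0.75882565  0.00088082  0.30671958]
```

View pics/c1.png

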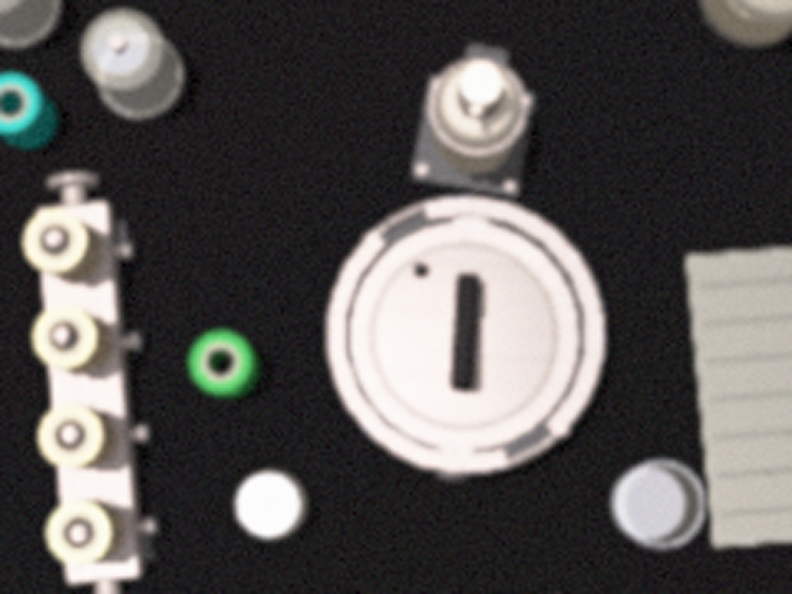

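Run:
```python
from h import *
f=load('top0'); im=f['im'].astype(int); g=im.sum(2)/3
hsv=cv2.cvtColor(f['im'],cv2.COLOR_RGB2HSV)
def comp(mask,u,v):
    n,l,s,c=cv2.connectedComponentsWithStats(mask.astype(np.uint8)); 
    if l[v,u]==0:
        d=[(np.hypot(*(c[i]-[u,v])),i) for i in range(1,n)]; k=min(d)[1]
    else: k=l[v,u]
    return l==k
# pot collar
m=comp(g>110,305,250); cs,_=cv2.findContours(m.astype(np.uint8),cv2.RETR_EXTERNAL,cv2.CHAIN_APPROX_NONE)
c=max(cs,key=len).reshape(-1,2).astype(float); W=onz(f,c,0.0975)[:,:2]
A=np.c_[2*W,np.ones(len(W))]
w=np.ones(len(W),bool)
for _ in range(5):
    s=np.linalg.lstsq(A[w],(W[w]**2).sum(1),rcond=None)[0]; r=np.sqrt(s[2]+s[0]**2+s[1]**2); e=np.hypot(*(W-s[:2]).T)-r; w=abs(e)<.004
print('pot',s[:2].round(4),r.round(4),w.mean()); pc=s[:2]
# handle
m=np.zeros_like(g,bool); m[225:275,330:355]=(g<60)[225:275,330:355]; m=comp(m,341,250)
cs,_=cv2.findContours(m.astype(np.uint8),cv2.RETR_EXTERNAL,cv2.CHAIN_APPROX_NONE)
W=onz(f,cs[0].reshape(-1,2),0.133)[:,:2]; rc=cv2.minAreaRect((W*1000).astype(np.float32)); print('handle',rc)
print('dir',np.linalg.svd(W-W.mean(0))[2][0])
# slots: mid-grey on ring
for (u,v) in [(322,217),(361,284)]:
    q=onz(f,[(u,v)],0.09)[0,:2]-pc; print('slot',np.degrees(np.arctan2(q[1],q[0])),np.hypot(*q))
# elements
b=((hsv[...,0]>18)&(hsv[...,0]<36)&(hsv[...,1]>25)&(g>120)).astype(np.uint8)
n,l,s,c=cv2.connectedComponentsWithStats(b)
for i in range(1,n):
    if 60<s[i,4]<2000: print('beige',s[i],c[i].round(1),onz(f,[s[i,:2]+(s[i,2:4]-1)/2],.11)[0].round(4))
m=comp((abs(hsv[...,0].astype(int)-45)<35)&(g>100)&(g<215),456,268)
cs,_=cv2.findContours(m.astype(np.uint8),cv2.RETR_EXTERNAL,cv2.CHAIN_APPROX_NONE); k=max(cs,key=len); W=onz(f,k.reshape(-1,2),.004)[:,:2]
print('mat',cv2.minAreaRect((W*1000).astype(np.float32)))
c=comp(g>235,346,177); v,u=np.nonzero(c); print('cap',len(u),onz(f,[(u.mean(),v.mean())],.189), (u.min(),u.max(),v.min(),v.max()))
c=comp(g>150,282,303); v,u=np.nonzero(c); print('jar',len(u),onz(f,[(u.mean(),v.mean())],.062))
for (u,v) in [(228,312),(224,283),(221,253),(217,223)]:
    print('spindle',onz(f,[(u,v)],.119)[0].round(4))
cv2.imwrite('pics/c2.png',cv2.resize(f['im'][195:335,195:255,::-1],None,fx=4.2,fy=4.2,interpolation=cv2.INTER_CUBIC))
```

```text
pot [0.5301 0.0049] 0.1023 1.0
handle ((528.4769287109375, 5.0348968505859375), (11.582759857177734, 76.2412109375), 85.63984680175781)
dir [-0.99841822  0.0562233 ]
slot 28.639961279494855 0.09496480724061632
slot -148.24617560844283 0.0945695345465431
beige [417 123  34  33 352] [432.2 141.6] [ 0.8069 -0.2249  0.11  ]
beige [207 215  20  18  90] [216.1 225. ] [0.5941 0.3065 0.11  ]
beige [ 302  423   78   57 1517] [328.4 439.6] [0.0544 0.0042 0.11  ]
mat ((494.8160400390625, -296.868408203125), (233.3535919189453, 233.7623291015625), 4.862834930419922)
cap 121 [[ 0.69648751 -0.00299041  0.189     ]] (np.int64(339), np.int64(351), np.int64(169), np.int64(183))
jar 318 [[0.40380831 0.15151046 0.062     ]]
spindle [0.381  0.2723 0.119 ]
spindle [0.4497 0.2832 0.119 ]
spindle [0.5215 0.2919 0.119 ]
spindle [0.594  0.3034 0.119 ]
```

```bash
sleep 0
```

```text
(no output)
```

View pics/c2.png

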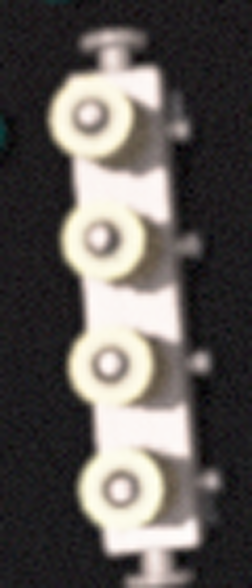

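```bash
cat >> h.py <<'E'
def down(phi):
    """attitude: tool y down, jaw (tool x) along world angle phi"""
    x=np.array([np.cos(phi),np.sin(phi),0]); y=np.array([0,0,-1.]); return R.from_matrix(np.c_[x,y,np.cross(x,y)])
def st():
    s=telemetry.get_state(); M=R.from_quat(s['orientation']).as_matrix()
    print('t',round(s['t'],2),'p',s['ee_pos'].round(4),'jaw',np.degrees(np.arctan2(M[1,0],M[0,0])).round(2),'appr',M[:,1].round(3),'F',s['wrist_force'].round(1),'T',s['wrist_torque'].round(2),'op',round(s['opening'],4),'q',s['qpos'].round(2)); return s
def need(p,phideg=None):
    s=telemetry.get_state(); print('dp',(np.array(p)-s['ee_pos']).round(4))
    if phideg is not None:
        for k in (0,180):
            print('dr',(down(np.radians(phideg+k))*R.from_quat(s['orientation']).inv()).as_rotvec().round(4))
E
python3 - <<'E'
from h import *
st(); need([.5295,.005,.25],85.8)
f=load('top0')
S=onz(f,[(223.4,311.6),(220.8,281.5),(218.8,251.6),(215.8,222.5)],.119)[:,:2]; print(S.round(4),np.hypot(*np.diff(S,axis=0).T))
d=S[3]-S[0];print(np.degrees(np.arctan2(d[1],d[0])))
E
```

```text
t 0.15 p [ 0.2819 -0.5852  0.2048] jaw -64.28 appr [-0.001  0.001 -1.   ] F [-0.2  0.4 -0.7] T [-0.   -0.04  0.01] op 0.0939 q [ 1.06  0.63  0.04  1.52 -0.03  1.   -0.02]
dp [0.2476 0.5902 0.0452]
dr [ 3.0000e-04 -1.9000e-03  2.6195e+00]
dr [-1.400e-03 -2.000e-04 -5.221e-01]
[[0.3818 0.2834]
 [0.4532 0.291 ]
 [0.5248 0.2973]
 [0.5952 0.3064]] [0.07183173 0.07187304 0.07102314]
6.157065050871982
```

```bash
python3 -m creep '{"dp":[[0,0,0.045],[0.06,0.1,0.045],[0.1,0.2,0.045],[0.15,0.3,0.045],[0.2,0.4,0.045],[0.247,0.5,0.045],[0.247,0.59,0.045],[0.247,0.59,0.045],[0.247,0.59,0.045],[0.247,0.59,0.045],[0.247,0.59,0.045],[0.247,0.59,0.045],[0.247,0.59,0.045],[0.247,0.59,0.045],[0.247,0.59,0.045],[0.247,0.59,0.045],[0.247,0.59,0.045],[0.247,0.59,0.045]],"dr":[[0,0,0],[0,0,-0.1],[0,0,-0.2],[0,0,-0.3],[0,0,-0.4],[0,0,-0.522],[0,0,-0.522],[0,0,-0.522],[0,0,-0.522],[0,0,-0.522],[0,0,-0.522],[0,0,-0.522],[0,0,-0.522],[0,0,-0.522],[0,0,-0.522],[0,0,-0.522],[0,0,-0.522],[0,0,-0.522]],"grip":[-1,-1,-1,-1,-1,-1,-1,-1,-1,-1,-1,-1,-1,-1,-1,-1,-1,-1]}' 40
python3 - <<'E'
from h import *
st(); snap('wrist','w1')
E
```

```text
t: 2.4
ee_pos: [0.529, 0.0042, 0.2505]
orientation: [0.481, -0.518, 0.518, -0.481]
wrist_force: [0.2, 0.1, 0.8]
opening: 0.094
t 2.4 p [0.529  0.0042 0.2505] jaw -94.21 appr [ 0.  0. -1.] F [0.2 0.1 0.8] T [0.07 0.02 0.03] op 0.094 q [-0.11  0.4   0.07  1.8  -0.04  0.94 -1.67]
```

View pics/w1.png

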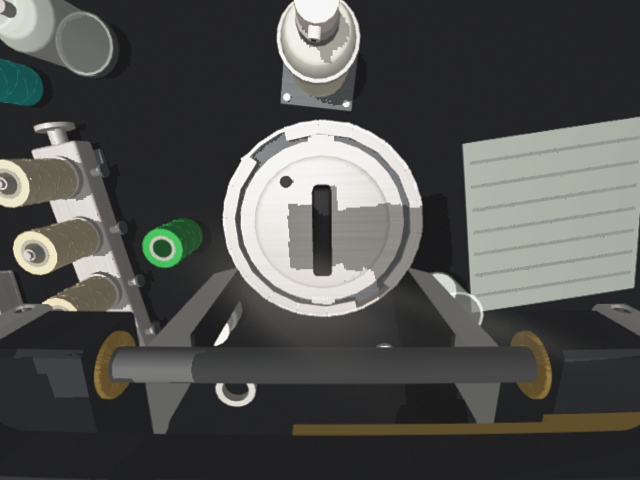

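Run:
```python
from h import *
f=load('w1'); g=f['im'].astype(int).sum(2)/3; P=cloud(f)
print('cam',f['p'])
cv2.imwrite('pics/c3.png',cv2.resize(f['im'][110:320,215:430,::-1],None,fx=2.8,fy=2.8,interpolation=cv2.INTER_NEAREST))
m=np.zeros_like(g,bool); m[170:290,300:345]=(P[170:290,300:345,2]>.128); v,u=np.nonzero(m)
W=P[m]; print('z',np.median(W[:,2])); rc=cv2.minAreaRect((W[:,:2]*1000).astype(np.float32)); print(rc,W.mean(0)); print(np.linalg.svd(W[:,:2]-W[:,:2].mean(0),full_matrices=False)[2][0])
z=P[:,:,2]; m=(z>.0945)&(z<.101)&(np.hypot(P[:,:,0]-.53,P[:,:,1]-.005)<.11)&(np.hypot(P[:,:,0]-.53,P[:,:,1]-.005)>.085)
cs,_=cv2.findContours(m.astype(np.uint8),cv2.RETR_EXTERNAL,cv2.CHAIN_APPROX_NONE)
c=max(cs,key=len).reshape(-1,2); c=c[c[:,1]<260]; W=onz(f,c,.0975)[:,:2]
s=np.linalg.lstsq(np.c_[2*W,np.ones(len(W))],(W**2).sum(1),rcond=None)[0]; print('pot',s[:2],np.sqrt(s[2]+s[0]**2+s[1]**2))
```

```text
cam [ 6.01278783e-01 -5.31716498e-04  4.29763103e-01]
z 0.13258863327302023
((532.3599853515625, 5.502510070800781), (17.495927810668945, 82.53287506103516), 86.082275390625) [0.53409372 0.00516145 0.13241002]
[-0.99791627  0.06452228]
pot [0.53208421 0.00455015] 0.10040669342930399
```

View pics/c3.png

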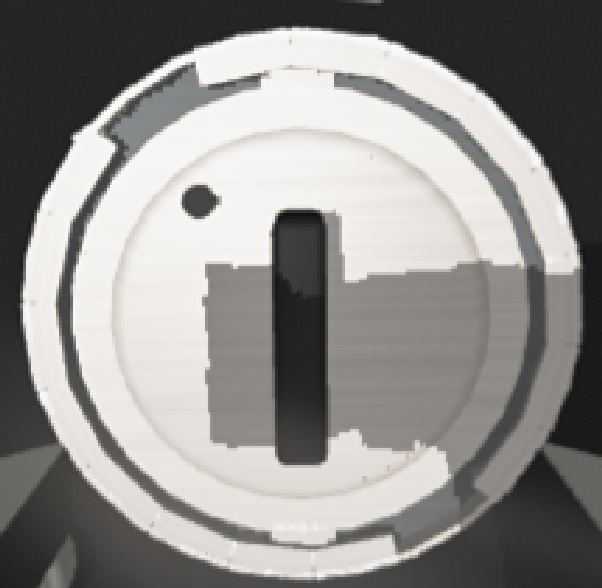

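```bash
python3 -m creep '{"dp":[[0.003,0.001,-0.04],[0.003,0.001,-0.08],[0.003,0.001,-0.12],[0.003,0.001,-0.135],[0.003,0.001,-0.145],[0.003,0.001,-0.151],[0.003,0.001,-0.151],[0.003,0.001,-0.151],[0.003,0.001,-0.151],[0.003,0.001,-0.151],[0.003,0.001,-0.151],[0.003,0.001,-0.151],[0.003,0.001,-0.151],[0.003,0.001,-0.151]],"dr":[[0,0,0.005],[0,0,0.005],[0,0,0.005],[0,0,0.005],[0,0,0.005],[0,0,0.005],[0,0,0.005],[0,0,0.005],[0,0,0.005],[0,0,0.005],[0,0,0.005],[0,0,0.005],[0,0,0.005],[0,0,0.005]],"grip":[-1,-1,-1,-1,-1,-1,-1,1,1,1,1,1,1,1]}' 45; python3 -c "
from h import *
st()"
```

```text
t: 4.2
ee_pos: [0.532, 0.0053, 0.0995]
orientation: [-0.483, 0.517, -0.517, 0.483]
wrist_force: [-0.1, -0.2, -1.1]
opening: 0.0277
t 4.2 p [0.532  0.0053 0.0995] jaw -93.91 appr [-0. -0. -1.] F [-0.1 -0.2 -1.1] T [-0.01 -0.   -0.  ] op 0.0277 q [-0.1   0.61  0.05  1.95 -0.05  0.58 -1.65]
```

Still closing; let it finish, then turn.

```bash
python3 -m creep '{"dp":[[0,0,0],[0,0,0],[0,0,0],[0,0,0]],"dr":[[0,0,0],[0,0,0],[0,0,0],[0,0,0]],"grip":[1,1,1,1]}' 45; python3 -c "
from h import *
st()"
python3 -m creep '{"dp":[[0,0,0],[0,0,0],[0,0,0],[0,0,0],[0,0,0],[0,0,0],[0,0,0],[0,0,0],[0,0,0],[0,0,0],[0,0,0]],"dr":[[0,0,0.07],[0,0,0.14],[0,0,0.21],[0,0,0.28],[0,0,0.35],[0,0,0.42],[0,0,0.49],[0,0,0.56],[0,0,0.61],[0,0,0.61],[0,0,0.61]],"grip":[1,1,1,1,1,1,1,1,1,1,1]}' 45; python3 -c "
from h import *
st()
snap('top','top1')"
```

```text
t: 4.7
ee_pos: [0.532, 0.0052, 0.0995]
orientation: [0.483, -0.517, 0.517, -0.483]
wrist_force: [-0.3, -1.3, -0.1]
opening: 0.018
t 4.7 p [0.532  0.0052 0.0995] jaw -93.91 appr [-0. -0. -1.] F [-0.3 -1.3 -0.1] T [-0.15  0.02  0.13] op 0.018 q [-0.1   0.61  0.05  1.95 -0.05  0.58 -1.65]
t: 6.08
ee_pos: [0.532, 0.0054, 0.0995]
orientation: [0.616, -0.348, 0.348, -0.615]
wrist_force: [-0.5, -1.3, -0.1]
opening: 0.0173
t 6.08 p [0.532  0.0054 0.0995] jaw -58.97 appr [-0. -0. -1.] F [-0.5 -1.3 -0.1] T [-0.07 -0.01  0.12] op 0.0173 q [ 0.02  0.61 -0.12  1.94  0.13  0.59 -1.22]
```

```bash
python3 -m creep '{"dp":[[0,0,0.003],[0,0,0.006],[0,0,0.009],[0,0,0.012],[0,0,0.015],[0,0,0.018],[0,0,0.018],[0,0,0.018]],"dr":[[0,0,0],[0,0,0],[0,0,0],[0,0,0],[0,0,0],[0,0,0],[0,0,0],[0,0,0]],"grip":[1,1,1,1,1,1,1,1]}' 45; python3 -c "
from h import *
st()
snap('wrist','w2')"
```

```text
t: 7.12
ee_pos: [0.532, 0.0053, 0.1174]
orientation: [0.616, -0.348, 0.348, -0.616]
wrist_force: [-0.0, 0.6, -3.0]
opening: 0.0174
t 7.12 p [0.532  0.0053 0.1174] jaw -58.96 appr [-0. -0. -1.] F [-0.   0.6 -3. ] T [ 0.06  0.01 -0.1 ] op 0.0174 q [ 0.02  0.58 -0.13  1.93  0.12  0.63 -1.21]
```

View pics/w2.png

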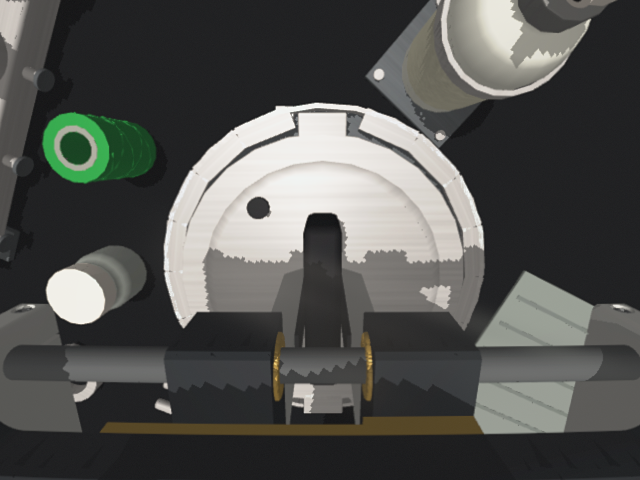

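```bash
python3 -m creep '{"dp":[[0,0,0.02],[0,0,0.04],[0,0,0.06],[0,-0.03,0.06],[-0.007,-0.06,0.06],[-0.011,-0.09,0.06],[-0.015,-0.12,0.06],[-0.018,-0.15,0.06],[-0.022,-0.18,0.06],[-0.026,-0.21,0.06],[-0.03,-0.24,0.06],[-0.033,-0.27,0.06],[-0.037,-0.302,0.06],[-0.037,-0.302,0.06],[-0.037,-0.302,0.06],[-0.037,-0.302,0.06]],"dr":[[0,0,0],[0,0,0],[0,0,0],[0,0,0],[0,0,0],[0,0,0],[0,0,0],[0,0,0],[0,0,0],[0,0,0],[0,0,0],[0,0,0],[0,0,0],[0,0,0],[0,0,0],[0,0,0]],"grip":[1,1,1,1,1,1,1,1,1,1,1,1,1,1,1,1]}' 50; python3 -c "
from h import *
st()
snap('scene','s1')"
```

```text
t: 9.18
ee_pos: [0.4954, -0.2952, 0.1774]
orientation: [-0.616, 0.348, -0.347, 0.616]
wrist_force: [0.0, 0.9, -3.3]
opening: 0.0177
t 9.18 p [ 0.4954 -0.2952  0.1774] jaw -58.85 appr [-0.     0.001 -1.   ] F [ 0.   0.9 -3.3] T [ 0.02 -0.02  0.  ] op 0.0177 q [ 0.58  0.56 -0.14  1.76  0.1   0.84 -0.63]
```

View pics/s1.png

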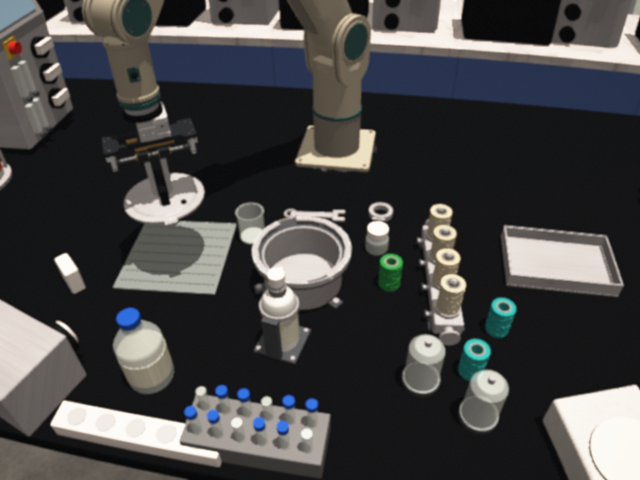

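```bash
python3 -m creep '{"dp":[[0,0,-0.03],[0,0,-0.06],[0,0,-0.09],[0,0,-0.12],[0,0,-0.135],[0,0,-0.145],[0,0,-0.15],[0,0,-0.154],[0,0,-0.157],[0,0,-0.159],[0,0,-0.159],[0,0,-0.159]],"dr":[[0,0,0],[0,0,0],[0,0,0],[0,0,0],[0,0,0],[0,0,0],[0,0,0],[0,0,0],[0,0,0],[0,0,0],[0,0,0],[0,0,0]],"grip":[1,1,1,1,1,1,1,1,1,1,1,1]}' 45; python3 -c "
from h import *
st()"
```

```text
t: 10.72
ee_pos: [0.4951, -0.2967, 0.0186]
orientation: [-0.616, 0.348, -0.348, 0.616]
wrist_force: [-0.1, -0.3, -3.4]
opening: 0.0177
t 10.72 p [ 0.4951 -0.2967  0.0186] jaw -58.96 appr [ 0. -0. -1.] F [-0.1 -0.3 -3.4] T [ 0.04 -0.04  0.  ] op 0.0177 q [ 0.55  0.79 -0.1   1.86  0.15  0.5  -0.68]
```

```bash
python3 -m creep '{"dp":[[0,0,-0.001],[0,0,-0.002],[0,0,-0.002]],"dr":[[0,0,0],[0,0,0],[0,0,0]],"grip":[1,1,1]}' 45; python3 -c "
from h import *
st()"
python3 -m creep '{"dp":[[0,0,0],[0,0,0],[0,0,0],[0,0,0],[0,0,0.02],[0,0,0.06],[0,0,0.11],[0,0,0.16],[0,0,0.21]],"dr":[[0,0,0],[0,0,0],[0,0,0],[0,0,0],[0,0,0],[0,0,0],[0,0,0],[0,0,0],[0,0,0]],"grip":[-0.4,-0.4,-0.4,-0.4,-0.4,-0.4,-0.4,-0.4,-0.4]}' 45;  python3 -c "
from h import *
st(); need([.5952,.3064,.2],90); snap('top','top2'); snap('scene','s2')"
```

```text
t: 11.1
ee_pos: [0.4952, -0.2967, 0.0185]
orientation: [0.616, -0.348, 0.348, -0.615]
wrist_force: [-3.6, 1.6, 13.9]
opening: 0.018
t 11.1 p [ 0.4952 -0.2967  0.0185] jaw -58.96 appr [ 0.    -0.001 -1.   ] F [-3.6  1.6 13.9] T [0.53 0.81 0.03] op 0.018 q [ 0.55  0.79 -0.1   1.86  0.15  0.5  -0.68]
t: 12.22
ee_pos: [0.4948, -0.2965, 0.2281]
orientation: [-0.616, 0.348, -0.348, 0.616]
wrist_force: [1.1, -1.0, -0.6]
opening: 0.0657
t 12.22 p [ 0.4948 -0.2965  0.2281] jaw -58.96 appr [-0.  0. -1.] F [ 1.1 -1.  -0.6] T [-0.05 -0.1   0.  ] op 0.0657 q [ 0.59  0.5  -0.15  1.7   0.09  0.95 -0.62]
dp [ 0.1004  0.6029 -0.0281]
dr [ 0.0000e+00 -1.0000e-04  2.5999e+00]
dr [-1.000e-04 -0.000e+00 -5.417e-01]
```

View pics/s2.png

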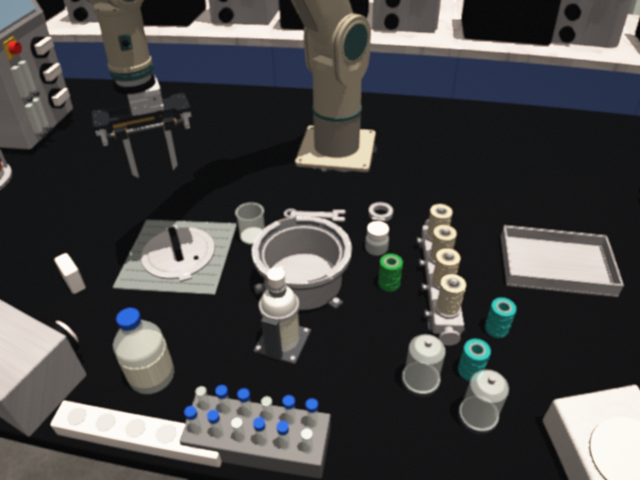

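```bash
python3 -m creep '{"dp":[[0,0.06,0],[0,0.12,0],[0,0.18,0],[0.02,0.24,0],[0.02,0.30,0],[0.04,0.36,0],[0.06,0.42,0],[0.08,0.48,0],[0.1,0.54,0],[0.1,0.603,0],[0.1,0.603,0],[0.1,0.603,0],[0.1,0.603,0],[0.1,0.603,0],[0.1,0.603,0],[0.1,0.603,0]],"dr":[[0,0,-0.05],[0,0,-0.1],[0,0,-0.15],[0,0,-0.2],[0,0,-0.25],[0,0,-0.3],[0,0,-0.35],[0,0,-0.4],[0,0,-0.45],[0,0,-0.542],[0,0,-0.542],[0,0,-0.542],[0,0,-0.542],[0,0,-0.542],[0,0,-0.542],[0,0,-0.542]],"grip":[-0.4,-0.4,-0.4,-0.4,-0.4,-0.4,-0.4,-0.4,-0.4,-0.4,-0.4,-0.4,-0.4,-0.4,-0.4,-0.4]}' 20;  python3 -c "
from h import *
st(); snap('wrist','w3')"
```

```text
t: 14.32
ee_pos: [0.5952, 0.3059, 0.2266]
orientation: [0.5, -0.5, 0.5, -0.5]
wrist_force: [0.2, -0.0, -0.5]
opening: 0.0656
t 14.32 p [0.5952 0.3059 0.2266] jaw -90.05 appr [ 0.  0. -1.] F [ 0.2 -0.  -0.5] T [-0.02 -0.03  0.02] op 0.0656 q [-0.48  0.64 -0.06  1.43  0.04  1.07 -2.12]
```

View pics/w3.png

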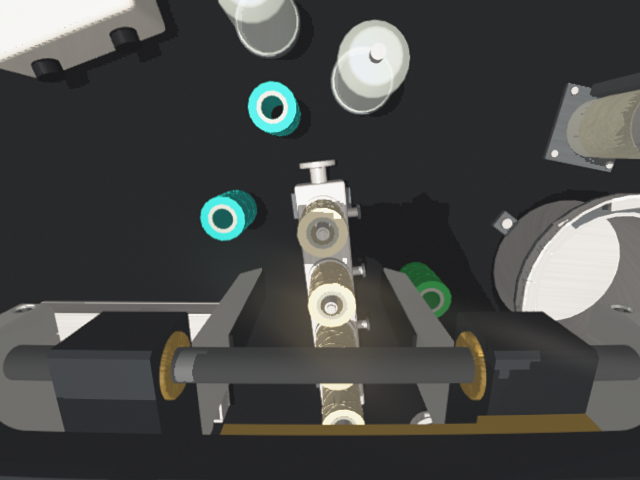

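```bash
python3 -c "
from h import *
f=load('w3'); print(onz(f,[(322,233),(331,307),(338,378),(343,430)],.119)); print(onz(f,[(322,233),(331,304)],.11))
P=cloud(f); 
for u,v in [(322,220),(331,290)]: print(P[v,u])
"
```

```text
[[0.60074594 0.30692719 0.119     ]
 [0.53002698 0.29869706 0.119     ]
 [0.45321416 0.29137685 0.119     ]
 [0.38990653 0.2854722  0.119     ]]
[[0.59864799 0.30694457 0.11      ]
 [0.52884195 0.29847138 0.11      ]]
[0.61065842 0.30691932 0.11023436]
[0.54335446 0.29854713 0.11025823]
```

```bash
python3 -m creep '{"dp":[[0.002,0.001,-0.05],[0.002,0.001,-0.09],[0.002,0.001,-0.12],[0.002,0.001,-0.14],[0.002,0.001,-0.152],[0.002,0.001,-0.152],[0.002,0.001,-0.152],[0.002,0.001,-0.152],[0.002,0.001,-0.152],[0.002,0.001,-0.152],[0.002,0.001,-0.152]],"dr":[[0,0,0],[0,0,0],[0,0,0],[0,0,0],[0,0,0],[0,0,0],[0,0,0],[0,0,0],[0,0,0],[0,0,0],[0,0,0]],"grip":[-0.4,-0.4,-0.4,-0.4,-0.4,-0.4,1,1,1,1,1]}' 20;  python3 -c "
from h import *
st()"
```

```text
t: 15.75
ee_pos: [0.5977, 0.3075, 0.0755]
orientation: [-0.499, 0.5, -0.5, 0.5]
wrist_force: [-1.2, -0.9, 6.5]
opening: 0.0471
t 15.75 p [0.5977 0.3075 0.0755] jaw -90.02 appr [ 0.002  0.001 -1.   ] F [-1.2 -0.9  6.5] T [-0.2   0.2   0.03] op 0.0471 q [-0.48  0.81 -0.06  1.56  0.06  0.78 -2.14]
```

```bash
python3 -m creep '{"dp":[[0,0,0],[0,0,0]],"dr":[[0,0,0],[0,0,0]],"grip":[1,1]}' 20;  python3 -c "
from h import *
st()"
python3 -m creep '{"dp":[[0,0,0.02],[0,0,0.04],[0,0,0.06],[0,0,0.08],[0,0,0.1],[0,0,0.12],[0,0,0.12]],"dr":[[0,0,0],[0,0,0],[0,0,0],[0,0,0],[0,0,0],[0,0,0],[0,0,0]],"grip":[1,1,1,1,1,1,1]}' 20;  python3 -c "
from h import *
st();snap('scene','s3'); need([.572,.005,.1955])"
```

```text
t: 16.0
ee_pos: [0.5977, 0.3075, 0.0755]
orientation: [-0.499, 0.5, -0.5, 0.5]
wrist_force: [-1.3, -1.3, 5.4]
opening: 0.0469
t 16.0 p [0.5977 0.3075 0.0755] jaw -90.02 appr [ 0.002  0.    -1.   ] F [-1.3 -1.3  5.4] T [-0.21  0.2   0.03] op 0.0469 q [-0.48  0.81 -0.06  1.56  0.06  0.78 -2.14]
t: 16.88
ee_pos: [0.5981, 0.3082, 0.1969]
orientation: [-0.498, 0.5, -0.5, 0.501]
wrist_force: [0.5, 0.2, -1.3]
opening: 0.0469
t 16.88 p [0.5981 0.3082 0.1969] jaw -90.01 appr [ 0.004  0.002 -1.   ] F [ 0.5  0.2 -1.3] T [ 0.03 -0.03 -0.02] op 0.0469 q [-0.48  0.67 -0.06  1.46  0.05  1.01 -2.13]
dp [-0.0253 -0.3027  0.    ]
```

View pics/s3.png

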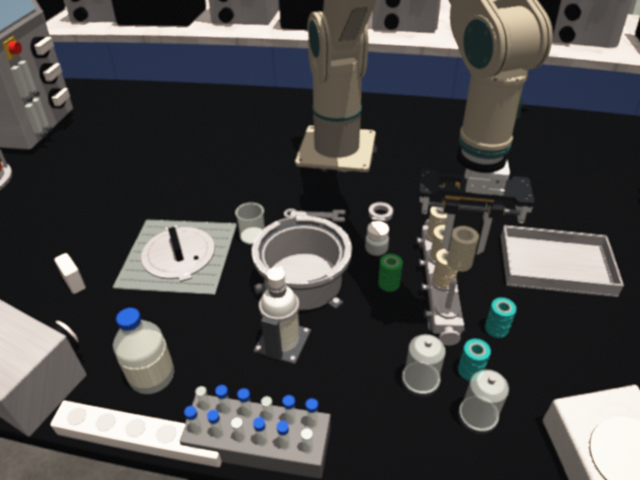

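```bash
python3 -m creep '{"dp":[[-0.005,-0.05,0],[-0.01,-0.1,0],[-0.015,-0.15,0],[-0.02,-0.2,0],[-0.025,-0.25,0],[-0.026,-0.303,0],[-0.026,-0.303,0],[-0.026,-0.303,-0.03],[-0.026,-0.303,-0.07],[-0.026,-0.303,-0.11],[-0.026,-0.303,-0.14],[-0.026,-0.303,-0.15],[-0.026,-0.303,-0.157],[-0.026,-0.303,-0.157],[-0.026,-0.303,-0.157]],"dr":[[0,0,0],[0,0,0],[0,0,0],[0,0,0],[0,0,0],[0,0,0],[0,0,0],[0,0,0],[0,0,0],[0,0,0],[0,0,0],[0,0,0],[0,0,0],[0,0,0],[0,0,0]],"grip":[1,1,1,1,1,1,1,1,1,1,1,1,1,1,1]}' 20;  python3 -c "
from h import *
st()"
```

```text
t: 18.8
ee_pos: [0.5719, 0.0045, 0.0385]
orientation: [0.499, -0.5, 0.5, -0.5]
wrist_force: [0.7, -0.7, -0.6]
opening: 0.0466
t 18.8 p [0.5719 0.0045 0.0385] jaw -90.01 appr [ 0.002  0.    -1.   ] F [ 0.7 -0.7 -0.6] T [ 0.02 -0.02  0.01] op 0.0466 q [-0.02  0.75 -0.05  1.87  0.07  0.52 -1.7 ]
```

```bash
python3 -m creep '{"dp":[[0,0,-0.001],[0,0,-0.001],[0,0,-0.001],[0,0,-0.001],[0,0,0.03],[0,0,0.07],[0,0,0.12],[0,0,0.17],[-0.01,0.06,0.17],[-0.02,0.12,0.17],[-0.03,0.18,0.17],[-0.045,0.24,0.17],[-0.045,0.294,0.17],[-0.045,0.294,0.17],[-0.045,0.294,0.17]],"dr":[[0,0,0],[0,0,0],[0,0,0],[0,0,0],[0,0,0],[0,0,0],[0,0,0],[0,0,0],[0,0,0],[0,0,0],[0,0,0],[0,0,0],[0,0,0],[0,0,0],[0,0,0]],"grip":[1,-0.19,-0.19,-0.19,-0.19,-0.19,-0.19,-0.4,-0.4,-0.4,-0.4,-0.4,-0.4,-0.4,-0.4]}' 20;  python3 -c "
from h import *
st();snap('top','t3'); need([.527,.298,.078],90); snap('scene','s4')"
```

```text
t: 20.68
ee_pos: [0.526, 0.2973, 0.2072]
orientation: [0.5, -0.5, 0.5, -0.499]
wrist_force: [0.8, -1.0, 0.7]
opening: 0.0657
t 20.68 p [0.526  0.2973 0.2072] jaw -90.03 appr [-0.    -0.001 -1.   ] F [ 0.8 -1.   0.7] T [0.04 0.05 0.05] op 0.0657 q [-0.51  0.56 -0.08  1.65  0.05  0.94 -2.18]
dp [ 0.0006  0.0016 -0.1293]
dr [-2.0000e-04 -2.5000e-03 -3.1394e+00]
dr [ 0.0016 -0.0001  0.0022]
```

View pics/s4.png

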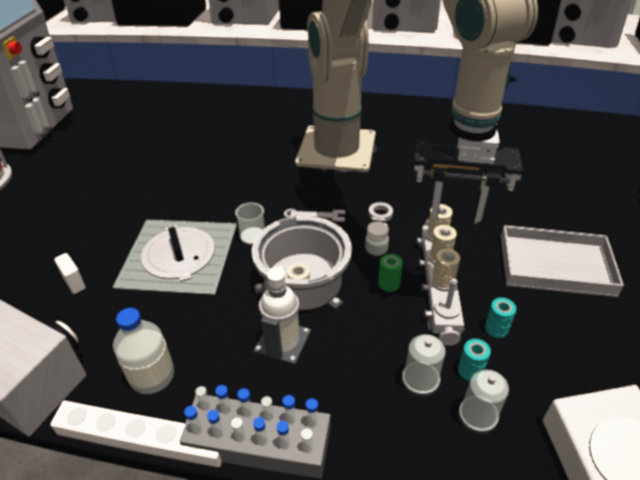

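View pics/t3.png

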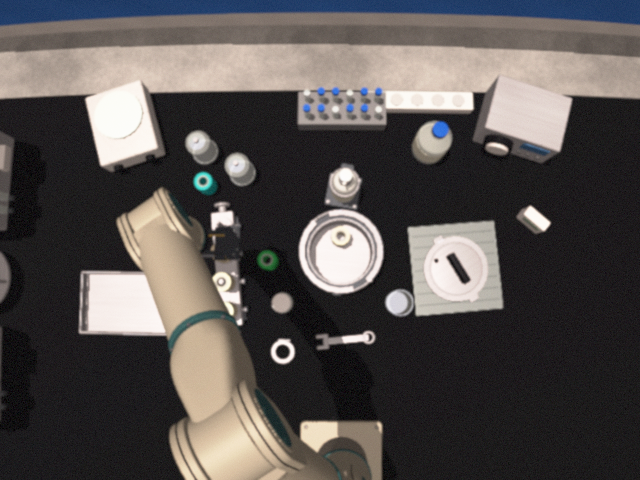

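```bash
python3 -m creep '{"dp":[[0.001,0.001,-0.04],[0.001,0.001,-0.08],[0.001,0.001,-0.11],[0.001,0.001,-0.122],[0.001,0.001,-0.129],[0.001,0.001,-0.129],[0.001,0.001,-0.129],[0.001,0.001,-0.129],[0.001,0.001,-0.129],[0.001,0.001,-0.129],[0.001,0.001,-0.129],[0.001,0.001,-0.129]],"dr":[[0,0,0],[0,0,0],[0,0,0],[0,0,0],[0,0,0],[0,0,0],[0,0,0],[0,0,0],[0,0,0],[0,0,0],[0,0,0],[0,0,0]],"grip":[-0.4,-0.4,-0.4,-0.4,-0.4,-0.4,1,1,1,1,1,1]}' 20;  python3 -c "
from h import *
st()"
python3 -m creep '{"dp":[[0,0,0.02],[0,0,0.04],[0,0,0.06],[0,0,0.08],[0,0,0.1],[0,0,0.12],[0,0,0.12]],"dr":[[0,0,0],[0,0,0],[0,0,0],[0,0,0],[0,0,0],[0,0,0],[0,0,0]],"grip":[1,1,1,1,1,1,1]}' 20;  python3 -c "
from h import *
st();snap('scene','s5'); need([.492,.005,.04])"
```

```text
t: 22.28
ee_pos: [0.5275, 0.2993, 0.0793]
orientation: [0.5, -0.5, 0.5, -0.5]
wrist_force: [-1.0, -1.3, 5.6]
opening: 0.0473
t 22.27 p [0.5275 0.2993 0.0793] jaw -90.02 appr [ 0.001  0.    -1.   ] F [-1.  -1.3  5.6] T [-0.31  0.13  0.01] op 0.0473 q [-0.52  0.72 -0.07  1.75  0.08  0.67 -2.2 ]
t: 23.15
ee_pos: [0.5278, 0.3001, 0.1996]
orientation: [-0.499, 0.5, -0.5, 0.501]
wrist_force: [0.0, -0.5, -1.5]
opening: 0.0479
t 23.15 p [0.5278 0.3001 0.1996] jaw -90.0 appr [ 0.003  0.002 -1.   ] F [ 0.  -0.5 -1.5] T [-0.    0.02  0.04] op 0.0479 q [-0.51  0.57 -0.08  1.65  0.06  0.92 -2.19]
dp [-0.0351 -0.2946 -0.1585]
```

View pics/s5.png

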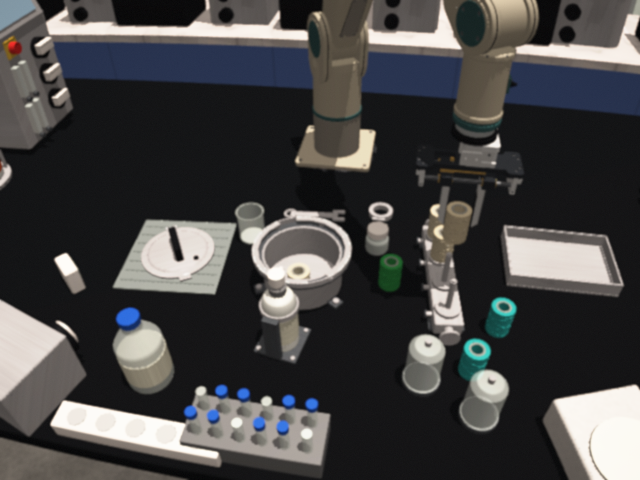

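```bash
python3 -m creep '{"dp":[[-0.005,-0.05,0],[-0.01,-0.1,0],[-0.015,-0.15,0],[-0.02,-0.2,0],[-0.03,-0.25,0],[-0.036,-0.295,0],[-0.036,-0.295,0],[-0.036,-0.295,-0.03],[-0.036,-0.295,-0.07],[-0.036,-0.295,-0.11],[-0.036,-0.295,-0.14],[-0.036,-0.295,-0.15],[-0.036,-0.295,-0.157],[-0.036,-0.295,-0.157],[-0.036,-0.295,-0.157]],"dr":[[0,0,0],[0,0,0],[0,0,0],[0,0,0],[0,0,0],[0,0,0],[0,0,0],[0,0,0],[0,0,0],[0,0,0],[0,0,0],[0,0,0],[0,0,0],[0,0,0],[0,0,0]],"grip":[1,1,1,1,1,1,1,1,1,1,1,1,1,1,1]}' 20;  python3 -c "
from h import *
st(); need([.454,.291,.079])"
```

```text
t: 25.08
ee_pos: [0.4918, 0.0045, 0.0423]
orientation: [0.499, -0.5, 0.5, -0.5]
wrist_force: [-0.4, 0.2, -0.2]
opening: 0.0476
t 25.07 p [0.4918 0.0045 0.0423] jaw -90.01 appr [ 0.002  0.    -1.   ] F [-0.4  0.2 -0.2] T [ 0.03 -0.01  0.02] op 0.0476 q [-0.03  0.67 -0.05  2.09  0.08  0.38 -1.72]
dp [-0.0378  0.2865  0.0367]
```

```bash
python3 -m creep '{"dp":[[0,0,-0.001],[0,0,-0.001],[0,0,-0.001],[0,0,-0.001],[0,0,0.03],[0,0,0.07],[0,0,0.12],[0,0,0.165],[-0.01,0.06,0.165],[-0.02,0.12,0.165],[-0.03,0.18,0.165],[-0.038,0.24,0.165],[-0.038,0.287,0.165],[-0.038,0.287,0.165],[-0.038,0.287,0.165]],"dr":[[0,0,0],[0,0,0],[0,0,0],[0,0,0],[0,0,0],[0,0,0],[0,0,0],[0,0,0],[0,0,0],[0,0,0],[0,0,0],[0,0,0],[0,0,0],[0,0,0],[0,0,0]],"grip":[1,-0.19,-0.19,-0.19,-0.19,-0.19,-0.19,-0.4,-0.4,-0.4,-0.4,-0.4,-0.4,-0.4,-0.4]}' 20;  python3 -c "
from h import *
st();snap('top','t4'); need([.454,.291,.079],90); snap('wrist','w4')"
```

```text
t: 26.95
ee_pos: [0.4529, 0.2902, 0.2062]
orientation: [0.5, -0.5, 0.5, -0.499]
wrist_force: [0.4, -0.4, -0.8]
opening: 0.0658
t 26.95 p [0.4529 0.2902 0.2062] jaw -90.04 appr [-0.001 -0.001 -1.   ] F [ 0.4 -0.4 -0.8] T [-0.01 -0.01 -0.03] op 0.0658 q [-0.54  0.47 -0.11  1.83  0.07  0.85 -2.26]
dp [ 0.0008  0.0014 -0.1273]
dr [-6.0000e-04 -2.3000e-03 -3.1395e+00]
dr [ 0.0015 -0.0004  0.0021]
```

View pics/w4.png

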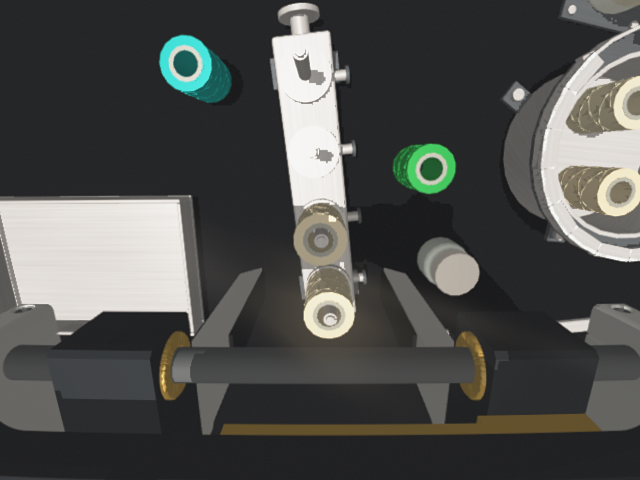

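View pics/t4.png

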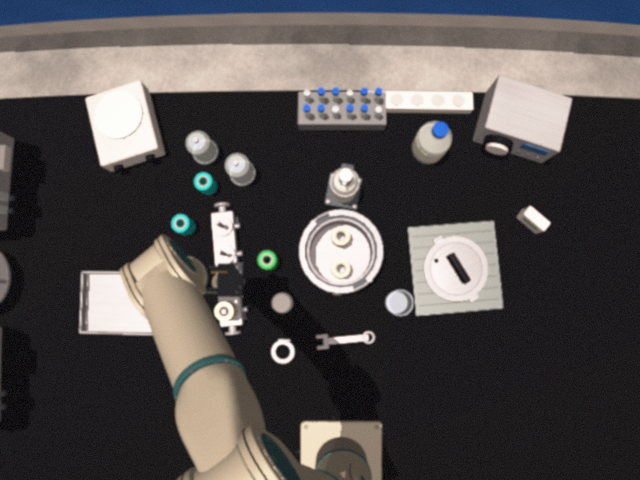

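```bash
python3 -m creep '{"dp":[[0.001,0.001,-0.04],[0.001,0.001,-0.08],[0.001,0.001,-0.11],[0.001,0.001,-0.12],[0.001,0.001,-0.127],[0.001,0.001,-0.127],[0.001,0.001,-0.127],[0.001,0.001,-0.127],[0.001,0.001,-0.127],[0.001,0.001,-0.127],[0.001,0.001,-0.127],[0.001,0.001,-0.127]],"dr":[[0,0,0],[0,0,0],[0,0,0],[0,0,0],[0,0,0],[0,0,0],[0,0,0],[0,0,0],[0,0,0],[0,0,0],[0,0,0],[0,0,0]],"grip":[-0.4,-0.4,-0.4,-0.4,-0.4,-0.4,1,1,1,1,1,1]}' 20;  python3 -c "
from h import *
st()"
python3 -m creep '{"dp":[[0,0,0.02],[0,0,0.04],[0,0,0.06],[0,0,0.08],[0,0,0.1],[0,0,0.12],[0,0,0.12]],"dr":[[0,0,0],[0,0,0],[0,0,0],[0,0,0],[0,0,0],[0,0,0],[0,0,0]],"grip":[1,1,1,1,1,1,1]}' 20;  python3 -c "
from h import *
st();snap('scene','s6'); need([.532,.0375,.042])
f=load('t4'); print(onz(f,[(342,236),(342,270)],.071))
f=load('w4'); print(onz(f,[(635,103),(621,191)],.071),onz(f,[(330,319)],.119))"
```

```text
t: 28.55
ee_pos: [0.4545, 0.2925, 0.0802]
orientation: [-0.5, 0.5, -0.5, 0.5]
wrist_force: [-0.0, -0.6, 5.5]
opening: 0.0479
t 28.55 p [0.4545 0.2925 0.0802] jaw -90.02 appr [ 0.001  0.    -1.   ] F [-0.  -0.6  5.5] T [-0.13  0.1   0.04] op 0.0479 q [-0.56  0.65 -0.09  1.94  0.1   0.56 -2.3 ]
t: 29.42
ee_pos: [0.4547, 0.293, 0.2005]
orientation: [-0.499, 0.5, -0.5, 0.501]
wrist_force: [0.3, 0.5, -2.1]
opening: 0.0475
t 29.43 p [0.4547 0.293  0.2005] jaw -90.01 appr [ 0.002  0.002 -1.   ] F [ 0.3  0.5 -2.1] T [0.07 0.08 0.01] op 0.0475 q [-0.54  0.48 -0.12  1.83  0.07  0.84 -2.27]
dp [ 0.0779 -0.255  -0.1575]
[[0.56884992 0.00075031 0.071     ]
 [0.4844787  0.00069041 0.071     ]]
[[0.57196087 0.00750572 0.071     ]
 [0.49266145 0.00443272 0.071     ]] [[0.38627573 0.28364737 0.119     ]]
```

View pics/s6.png

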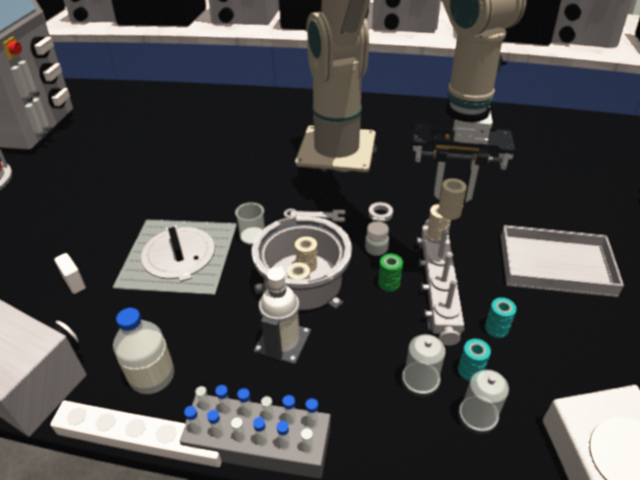

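```bash
python3 -m creep '{"dp":[[0.015,-0.05,0],[0.03,-0.1,0],[0.045,-0.15,0],[0.06,-0.2,0],[0.077,-0.254,0],[0.077,-0.254,0],[0.077,-0.254,0],[0.077,-0.254,-0.03],[0.077,-0.254,-0.06],[0.077,-0.254,-0.09],[0.077,-0.254,-0.12],[0.077,-0.254,-0.14],[0.077,-0.254,-0.15],[0.077,-0.254,-0.157],[0.077,-0.254,-0.157],[0.077,-0.254,-0.157]],"dr":[[0,0,0],[0,0,0],[0,0,0],[0,0,0],[0,0,0],[0,0,0],[0,0,0],[0,0,0],[0,0,0],[0,0,0],[0,0,0],[0,0,0],[0,0,0],[0,0,0],[0,0,0],[0,0,0]],"grip":[1,1,1,1,1,1,1,1,1,1,1,1,1,1,1,1]}' 20;  python3 -c "
from h import *
st(); need([.384,.285,.079])"
```

```text
t: 31.48
ee_pos: [0.5316, 0.0385, 0.0431]
orientation: [-0.5, 0.5, -0.5, 0.5]
wrist_force: [0.1, 0.3, -1.5]
opening: 0.0474
t 31.48 p [0.5316 0.0385 0.0431] jaw -90.01 appr [ 0.001  0.    -1.   ] F [ 0.1  0.3 -1.5] T [0.05 0.03 0.02] op 0.0474 q [-0.08  0.71 -0.07  1.98  0.1   0.46 -1.79]
dp [-0.1476  0.2465  0.0359]
```

```bash
python3 -m creep '{"dp":[[0,0,-0.0015],[0,0,-0.0015],[0,0,-0.0015],[0,0,-0.0015],[0,0,0.03],[0,0,0.07],[0,0,0.12],[0,0,0.165],[-0.02,0.04,0.165],[-0.06,0.09,0.165],[-0.09,0.14,0.165],[-0.12,0.19,0.165],[-0.147,0.246,0.165],[-0.147,0.246,0.165],[-0.147,0.246,0.165],[-0.147,0.246,0.165]],"dr":[[0,0,0],[0,0,0],[0,0,0],[0,0,0],[0,0,0],[0,0,0],[0,0,0],[0,0,0],[0,0,0],[0,0,0],[0,0,0],[0,0,0],[0,0,0],[0,0,0],[0,0,0],[0,0,0]],"grip":[1,-0.19,-0.19,-0.19,-0.19,-0.19,-0.19,-0.4,-0.4,-0.4,-0.4,-0.4,-0.4,-0.4,-0.4,-0.4]}' 20;  python3 -c "
from h import *
st();snap('top','t5'); need([.3845,.2845,.079],90); snap('wrist','w5')"
```

```text
t: 33.48
ee_pos: [0.3849, 0.2827, 0.2074]
orientation: [0.499, -0.501, 0.501, -0.499]
wrist_force: [-0.8, -0.7, -0.5]
opening: 0.0654
t 33.48 p [0.3849 0.2827 0.2074] jaw -90.18 appr [ 0.    -0.001 -1.   ] F [-0.8 -0.7 -0.5] T [ 0.06  0.06 -0.03] op 0.0654 q [-0.59  0.38 -0.14  1.98  0.08  0.79 -2.35]
dp [-0.0004  0.0017 -0.1284]
dr [ 3.0000e-04 -1.1000e-03 -3.1383e+00]
dr [0.0007 0.0002 0.0033]
```

View pics/w5.png

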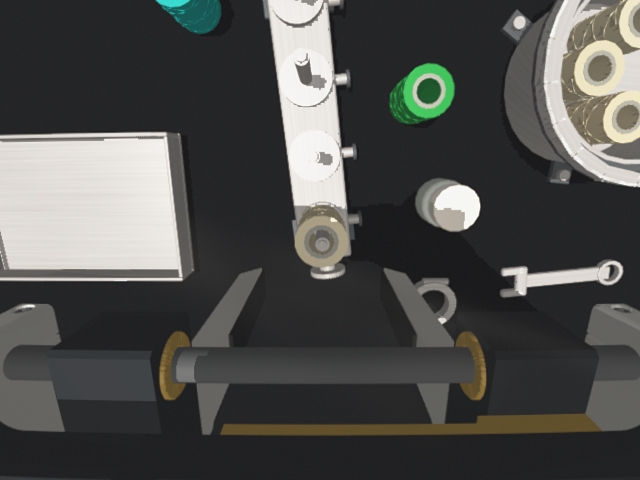

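View pics/t5.png

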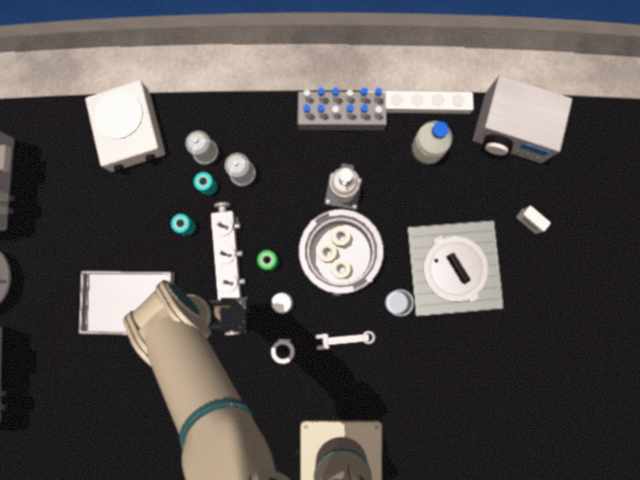

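Three elements stand in the pot; jar untouched. Element 1 next.

```bash
python3 -m creep '{"dp":[[0,0.002,-0.04],[0,0.002,-0.08],[0,0.002,-0.11],[0,0.002,-0.12],[0,0.002,-0.128],[0,0.002,-0.128],[0,0.002,-0.128],[0,0.002,-0.128],[0,0.002,-0.128],[0,0.002,-0.128],[0,0.002,-0.128],[0,0.002,-0.128]],"dr":[[0,0,0],[0,0,0],[0,0,0],[0,0,0],[0,0,0],[0,0,0],[0,0,0],[0,0,0],[0,0,0],[0,0,0],[0,0,0],[0,0,0]],"grip":[-0.4,-0.4,-0.4,-0.4,-0.4,-0.4,1,1,1,1,1,1]}' 20;  python3 -c "
from h import *
st()"
python3 -m creep '{"dp":[[0,0,0.02],[0,0,0.04],[0,0,0.06],[0,0,0.08],[0,0,0.1],[0,0,0.12],[0,0,0.12]],"dr":[[0,0,0],[0,0,0],[0,0,0],[0,0,0],[0,0,0],[0,0,0],[0,0,0]],"grip":[1,1,1,1,1,1,1]}' 20;  python3 -c "
from h import *
st();snap('scene','s7'); need([.532,-.029,.042])"
```

```text
t: 35.08
ee_pos: [0.3843, 0.2863, 0.0801]
orientation: [0.5, -0.5, 0.5, -0.5]
wrist_force: [-1.1, -1.1, 6.0]
opening: 0.0469
t 35.08 p [0.3843 0.2863 0.0801] jaw -90.02 appr [ 0.001  0.    -1.   ] F [-1.1 -1.1  6. ] T [-0.26  0.16 -0.04] op 0.0469 q [-0.63  0.59 -0.11  2.1   0.13  0.46 -2.41]
t: 35.95
ee_pos: [0.3848, 0.2871, 0.2005]
orientation: [-0.499, 0.5, -0.5, 0.501]
wrist_force: [-0.1, -0.3, -0.8]
opening: 0.047
t 35.95 p [0.3848 0.2871 0.2005] jaw -90.01 appr [ 0.003  0.002 -1.   ] F [-0.1 -0.3 -0.8] T [ 0.04  0.01 -0.01] op 0.047 q [-0.59  0.4  -0.15  1.98  0.08  0.76 -2.36]
dp [ 0.1478 -0.3156 -0.1576]
```

View pics/s7.png

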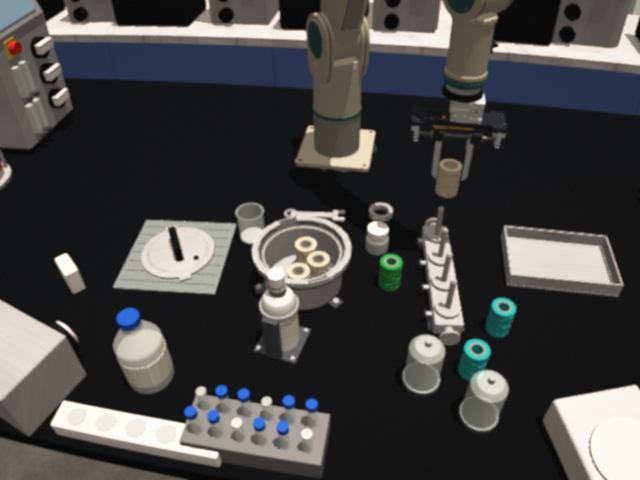

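```bash
python3 -m creep '{"dp":[[0.03,-0.05,0],[0.06,-0.1,0],[0.09,-0.15,0],[0.12,-0.2,0],[0.147,-0.25,0],[0.147,-0.316,0],[0.147,-0.316,0],[0.147,-0.316,0],[0.147,-0.316,-0.03],[0.147,-0.316,-0.06],[0.147,-0.316,-0.09],[0.147,-0.316,-0.12],[0.147,-0.316,-0.14],[0.147,-0.316,-0.15],[0.147,-0.316,-0.157],[0.147,-0.316,-0.157],[0.147,-0.316,-0.157]],"dr":[[0,0,0],[0,0,0],[0,0,0],[0,0,0],[0,0,0],[0,0,0],[0,0,0],[0,0,0],[0,0,0],[0,0,0],[0,0,0],[0,0,0],[0,0,0],[0,0,0],[0,0,0],[0,0,0],[0,0,0]],"grip":[1,1,1,1,1,1,1,1,1,1,1,1,1,1,1,1,1]}' 20;  python3 -c "
from h import *
st(); need([.6965,-.001,.25])"
```

```text
t: 38.12
ee_pos: [0.5316, -0.0295, 0.0431]
orientation: [0.5, -0.5, 0.5, -0.5]
wrist_force: [0.4, 0.7, -0.7]
opening: 0.0471
t 38.12 p [ 0.5316 -0.0295  0.0431] jaw -90.01 appr [ 0.001  0.    -1.   ] F [ 0.4  0.7 -0.7] T [ 0.   -0.   -0.04] op 0.0471 q [ 0.05  0.71 -0.07  1.98  0.11  0.46 -1.67]
dp [0.1649 0.0285 0.2069]
```

```bash
python3 -m creep '{"dp":[[0,0,-0.0015],[0,0,-0.0015],[0,0,-0.0015],[0,0,-0.0015],[0,0,0.03],[0,0,0.07],[0,0,0.12],[0,0,0.17],[0.02,0.02,0.22],[0.05,0.028,0.24],[0.05,0.028,0.24],[0.05,0.028,0.24]],"dr":[[0,0,0],[0,0,0],[0,0,0],[0,0,0],[0,0,0],[0,0,0],[0,0,0],[0,0,0],[0,0,0],[0,0,0],[0,0,0],[0,0,0]],"grip":[1,-0.13,-0.13,-0.13,-0.13,-0.13,-0.13,1,1,1,1,1]}' 20;  python3 -c "
from h import *
st();snap('top','t6'); snap('wrist','w6')"
```

```text
t: 39.62
ee_pos: [0.5796, -0.0021, 0.2814]
orientation: [0.501, -0.501, 0.5, -0.499]
wrist_force: [-0.1, -0.1, -0.2]
opening: 0.0063
t 39.62 p [ 0.5796 -0.0021  0.2814] jaw -90.03 appr [-0.003 -0.001 -1.   ] F [-0.1 -0.1 -0.2] T [ 0.05  0.03 -0.02] op 0.0063 q [ 0.03  0.45 -0.11  1.61  0.06  1.08 -1.67]
```

View pics/w6.png

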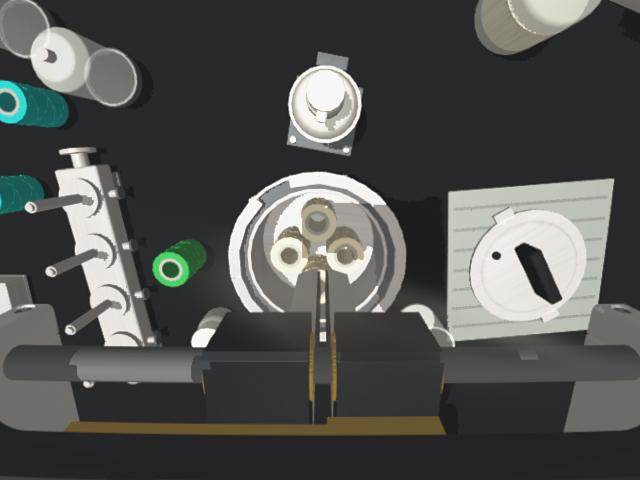

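```bash
python3 -c "
from h import *
f=load('w6'); P=cloud(f); print(f['p'],onz(f,[(325,88)],.189))
m=(P[:,:,2]>.184)&(P[:,:,2]<.195)&(abs(P[:,:,0]-.695)<.05)&(abs(P[:,:,1])<.05); v,u=np.nonzero(m); print(len(u),u.min(),u.max(),v.min(),v.max(),P[m].mean(0))
W=P[m][:,:2]; print(W.min(0),W.max(0)); c=((W.min(0)+W.max(0))/2)
need([.695,-.001,.215])
"
```

```text
[ 0.65237431 -0.00168776  0.46019327] [[ 0.70009363 -0.00381402  0.189     ]]
1317 306 344 70 121 [ 0.69760919 -0.00375263  0.18875544]
[ 0.67673371 -0.0182428 ] [0.71307722 0.01056456]
dp [ 0.1156  0.0013 -0.0662]
```

View pics/t6.png

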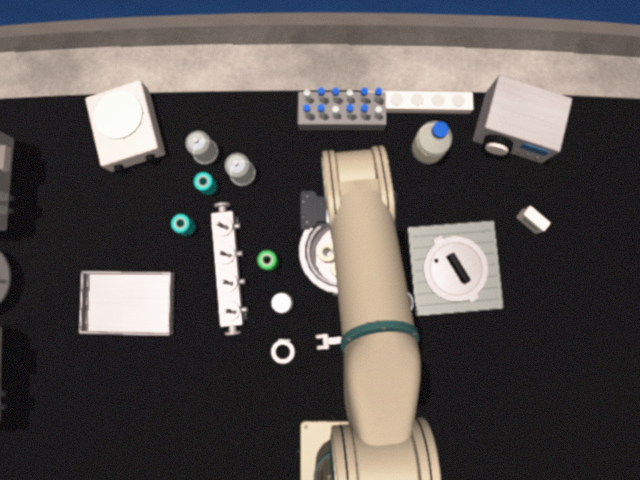

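```bash
python3 -m creep '{"dp":[[0.04,-0.001,0],[0.08,-0.001,0],[0.118,-0.002,0],[0.118,-0.002,-0.03],[0.118,-0.002,-0.06],[0.118,-0.002,-0.08],[0.118,-0.002,-0.088],[0.118,-0.002,-0.088],[0.118,-0.002,-0.088]],"dr":[[0,0,0],[0,0,0],[0,0,0],[0,0,0],[0,0,0],[0,0,0],[0,0,0],[0,0,0],[0,0,0]],"grip":[1,1,1,1,1,1,1,1,1]}' 20;  python3 -c "
from h import *
st(); snap('scene','s8')"
```

```text
t: 40.85
ee_pos: [0.6996, -0.0037, 0.1955]
orientation: [0.5, -0.5, 0.5, -0.5]
wrist_force: [0.4, -0.7, 0.3]
opening: 0.0005
t 40.85 p [ 0.6996 -0.0037  0.1955] jaw -90.02 appr [ 0.002 -0.    -1.   ] F [ 0.4 -0.7  0.3] T [ 0.06 -0.03 -0.02] op 0.0005 q [ 0.02  0.71 -0.1   1.37  0.08  1.06 -1.67]
```

View pics/s8.png

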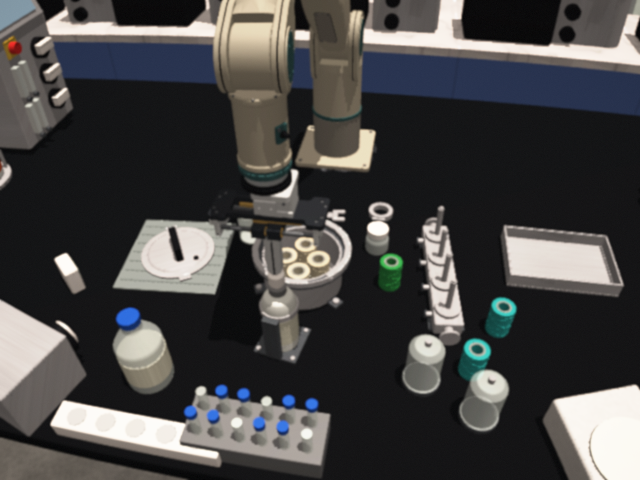

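```bash
python3 -m creep '{"dp":[[-0.001,0,-0.004],[-0.001,0,-0.008],[-0.001,0,-0.011],[-0.001,0,-0.013],[-0.001,0,-0.014],[-0.001,0,-0.014],[-0.001,0,-0.014]],"dr":[[0,0,0],[0,0,0],[0,0,0],[0,0,0],[0,0,0],[0,0,0],[0,0,0]],"grip":[1,1,1,1,1,1,1]}' 20;  python3 -c "
from h import *
st()"
```

```text
t: 41.78
ee_pos: [0.6984, -0.0036, 0.1823]
orientation: [0.5, -0.5, 0.5, -0.5]
wrist_force: [-3.8, 0.2, 9.7]
opening: 0.0004
t 41.77 p [ 0.6984 -0.0036  0.1823] jaw -90.02 appr [ 0.001  0.    -1.   ] F [-3.8  0.2  9.7] T [0.02 0.72 0.02] op 0.0004 q [ 0.02  0.72 -0.1   1.39  0.08  1.03 -1.67]
```

```bash
python3 -m creep '{"dp":[[0,0,-0.001],[0,0,-0.002],[0,0,-0.002]],"dr":[[0,0,0],[0,0,0],[0,0,0]],"grip":[1,1,1]}' 20;  python3 -c "
from h import *
st()"
python3 -m creep '{"dp":[[0,0,0.005],[0,0,0.01],[0,0,0.015],[0,0,0.017],[0,0,0.017],[0,0,0.017],[0,0,0.017]],"dr":[[0,0,0],[0,0,0],[0,0,0],[0,0,0],[0,0,0],[0,0,0],[0,0,0]],"grip":[1,1,1,1,1,1,1]}' 20;  python3 -c "
from h import *
st()"
```

```text
t: 42.15
ee_pos: [0.6985, -0.0036, 0.1822]
orientation: [0.499, -0.5, 0.501, -0.5]
wrist_force: [-5.7, 0.1, 18.1]
opening: 0.0003
t 42.15 p [ 0.6985 -0.0036  0.1822] jaw -90.03 appr [ 0.002 -0.    -1.   ] F [-5.7  0.1 18.1] T [ 0.    1.53 -0.03] op 0.0003 q [ 0.02  0.72 -0.1   1.39  0.08  1.03 -1.67]
t: 43.02
ee_pos: [0.6979, -0.0036, 0.1952]
orientation: [-0.5, 0.5, -0.5, 0.5]
wrist_force: [-0.8, -0.9, -0.4]
opening: 0.0004
t 43.02 p [ 0.6979 -0.0036  0.1952] jaw -90.01 appr [-0. -0. -1.] F [-0.8 -0.9 -0.4] T [ 0.01 -0.   -0.04] op 0.0004 q [ 0.02  0.71 -0.1   1.37  0.08  1.06 -1.67]
```

First press bottomed at 0.1822; contact fully released. Second press.

```bash
python3 -m creep '{"dp":[[0,0,-0.004],[0,0,-0.008],[0,0,-0.011],[0,0,-0.013],[0,0,-0.015],[0,0,-0.016],[0,0,-0.016],[0,0,-0.016]],"dr":[[0,0,0],[0,0,0],[0,0,0],[0,0,0],[0,0,0],[0,0,0],[0,0,0],[0,0,0]],"grip":[1,1,1,1,1,1,1,1]}' 20;  python3 -c "
from h import *
st()"
python3 -m creep '{"dp":[[0,0,0.005],[0,0,0.01],[0,0,0.015],[0,0,0.02],[0,0,0.04],[0,0,0.09],[-0.05,-0.05,0.1],[-0.08,-0.1,0.1],[-0.11,-0.15,0.1],[-0.14,-0.2,0.1],[-0.18,-0.25,0.1],[-0.22,-0.25,0.1],[-0.24,-0.25,0.1],[-0.24,-0.25,0.1],[-0.24,-0.25,0.1]],"dr":[[0,0,0],[0,0,0],[0,0,0],[0,0,0],[0,0,0],[0,0,0.1],[0,0,0.2],[0,0,0.3],[0,0,0.4],[0,0,0.54],[0,0,0.54],[0,0,0.54],[0,0,0.54],[0,0,0.54],[0,0,0.54]],"grip":[1,1,1,1,1,1,-0.4,-0.4,-0.4,-0.4,-0.4,-0.4,-0.4,-0.4,-0.4]}' 20;  python3 -c "
from h import *
st(); snap('wrist','w7'); snap('top','t7')"
```

```text
t: 44.02
ee_pos: [0.6982, -0.0037, 0.1822]
orientation: [0.5, -0.5, 0.5, -0.5]
wrist_force: [-5.2, 1.2, 15.4]
opening: 0.0003
t 44.02 p [ 0.6982 -0.0037  0.1822] jaw -90.02 appr [ 0.001 -0.    -1.   ] F [-5.2  1.2 15.4] T [-0.03  1.29  0.07] op 0.0003 q [ 0.02  0.72 -0.1   1.39  0.08  1.03 -1.67]
t: 45.9
ee_pos: [0.4593, -0.2534, 0.2796]
orientation: [-0.615, 0.348, -0.349, 0.616]
wrist_force: [0.0, -0.9, -0.0]
opening: 0.0661
t 45.9 p [ 0.4593 -0.2534  0.2796] jaw -59.03 appr [ 0.001 -0.    -1.   ] F [ 0.  -0.9 -0. ] T [ 0.   -0.01  0.02] op 0.0661 q [ 0.62  0.37 -0.24  1.76  0.1   1.02 -0.68]
```

View pics/w7.png

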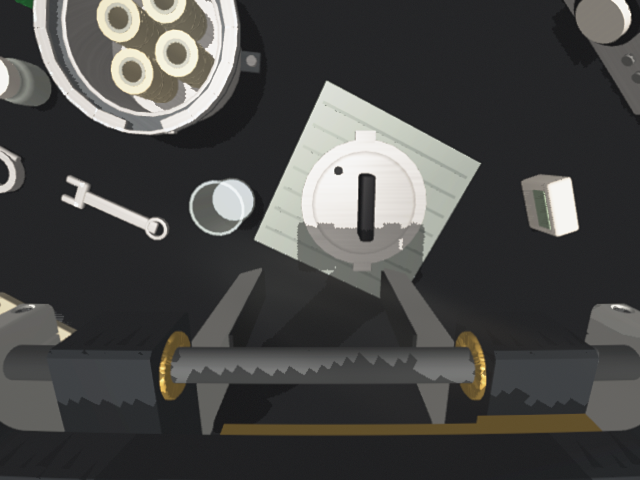

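View pics/t7.png

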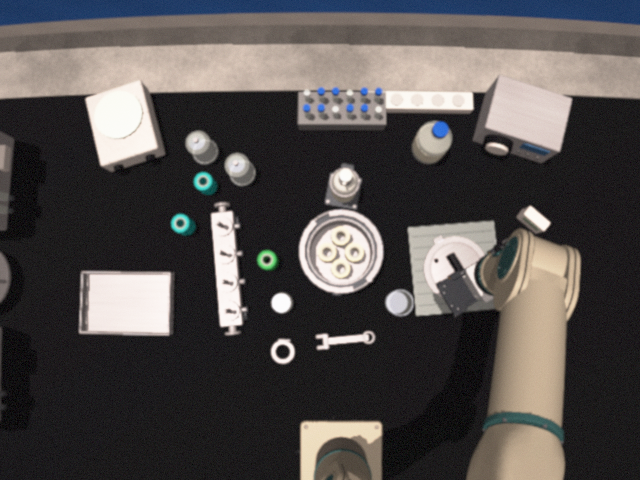

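```bash
cat > lid.py <<'E'
from h import *
import sys
f=load(sys.argv[1]); P=cloud(f); z=P[:,:,2]
box=(abs(P[:,:,0]-.495)<.13)&(abs(P[:,:,1]+.297)<.13)
m=box&(z>.044)&(z<.06); W=P[m]; print('handle z',np.median(W[:,2]),len(W)); rc=cv2.minAreaRect((W[:,:2]*1000).astype(np.float32)); print(rc)
d=np.linalg.svd(W[:,:2]-W[:,:2].mean(0),full_matrices=False)[2][0]; print('ang',np.degrees(np.arctan2(d[1],d[0]))%180)
m=box&(z>.007)&(z<.0165); cs,_=cv2.findContours(m.astype(np.uint8),cv2.RETR_EXTERNAL,cv2.CHAIN_APPROX_NONE)
c=max(cs,key=len).reshape(-1,2); W=onz(f,c,.010)[:,:2]; w=np.ones(len(W),bool)
for k in range(10):
    s=np.linalg.lstsq(np.c_[2*W[w],np.ones(w.sum())],(W[w]**2).sum(1),rcond=None)[0]; r=np.sqrt(s[2]+s[0]**2+s[1]**2); w=abs(np.hypot(*(W-s[:2]).T)-r)<.003
print('plate',s[:2].round(4),r.round(4),w.mean())
E
python3 lid.py w7; python3 lid.py top2; python3 lid.py t5; python3 lid.py w6; python3 -c "
from h import *
need([.4952,-.2967,.2796],-59)"
```

```text
handle z 0.05146606205048215 1009
((457.6902160644531, -233.4296875), (80.70796966552734, 165.6742401123047), 30.75635528564453)
ang 126.37668558894708
plate [ 0.4951 -0.2966] 0.0833 0.8421052631578947
handle z 0.052177396594583314 85
((463.537353515625, -223.1007537841797), (29.426530838012695, 176.47215270996094), 42.11043167114258)
ang 135.36103383558014
plate [ 0.4934 -0.297 ] 0.0844 0.29707112970711297
handle z 0.05205672143336637 258
((451.7688903808594, -233.5887908935547), (84.06074523925781, 168.74142456054688), 33.24109649658203)
ang 126.99389018830328
plate [ 0.4901 -0.3008] 0.0883 0.31543624161073824
handle z 0.051407267391548384 939
((456.740478515625, -229.0028076171875), (83.48905944824219, 170.8874969482422), 30.22772979736328)
ang 130.00897520039777
plate [ 0.495  -0.2955] 0.0836 0.8518518518518519
dp [ 0.0359 -0.0435  0.0002]
dr [-0.0002  0.0008 -0.0001]
dr [-1.2000e-03 -4.0000e-04  3.1415e+00]
```

```bash
python3 -m creep '{"dp":[[0.036,-0.043,-0.03],[0.036,-0.043,-0.08],[0.036,-0.043,-0.13],[0.036,-0.043,-0.17],[0.036,-0.043,-0.18],[0.036,-0.043,-0.18]],"dr":[[0,0,0],[0,0,0],[0,0,0],[0,0,0],[0,0,0],[0,0,0]],"grip":[-0.4,-0.4,-0.4,-0.4,-0.4,-0.4]}' 45;  python3 -c "
from h import *
f=load('w7'); P=cloud(f); z=P[:,:,2]
m=(np.hypot(P[:,:,0]-.495,P[:,:,1]+.297)<.06)&(z>.044)&(z<.06); W=P[m]; print(cv2.minAreaRect((W[:,:2]*1000).astype(np.float32)))
st(); snap('wrist','w8'); need([.4952,-.2967,.0185],-59)"
```

```text
t: 46.75
ee_pos: [0.4948, -0.2964, 0.0995]
orientation: [-0.615, 0.348, -0.348, 0.615]
wrist_force: [-0.1, -1.0, -0.0]
opening: 0.066
((495.2889404296875, -296.6320495605469), (80.74800109863281, 18.41533660888672), 31.00566291809082)
t 46.75 p [ 0.4948 -0.2964  0.0995] jaw -59.03 appr [ 0.  0. -1.] F [-0.1 -1.  -0. ] T [-0.    0.02 -0.04] op 0.066 q [ 0.61  0.67 -0.19  1.82  0.18  0.67 -0.71]
dp [-0.0002  0.0001 -0.082 ]
dr [0.0008 0.0018 0.0008]
dr [ 2.8000e-03 -1.2000e-03 -3.1408e+00]
```

View pics/w8.png

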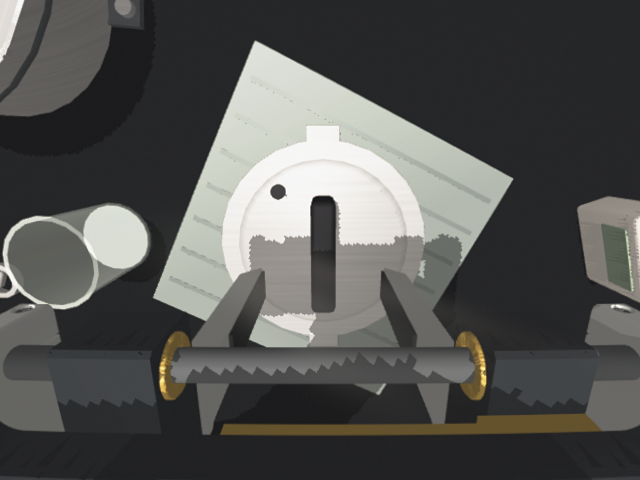

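```bash
python3 -m creep '{"dp":[[0,0,-0.03],[0,0,-0.055],[0,0,-0.07],[0,0,-0.078],[0,0,-0.081],[0,0,-0.081],[0,0,-0.081],[0,0,-0.081],[0,0,-0.081],[0,0,-0.081],[0,0,-0.081],[0,0,-0.081],[0,0,-0.081],[0,0,-0.081]],"dr":[[0,0,0],[0,0,0],[0,0,0],[0,0,0],[0,0,0],[0,0,0],[0,0,0],[0,0,0],[0,0,0],[0,0,0],[0,0,0],[0,0,0],[0,0,0],[0,0,0]],"grip":[-0.4,-0.4,-0.4,-0.4,-0.4,1,1,1,1,1,1,1,1,1]}' 50;  python3 -c "
from h import *
st()"
python3 -m creep '{"dp":[[0,0,0.005],[0,0,0.02],[0,0,0.05],[0,0,0.08],[0,0,0.11],[0,0,0.14],[0,0,0.165],[0,0,0.165]],"dr":[[0,0,0],[0,0,0],[0,0,0],[0,0,0],[0,0,0],[0,0,0],[0,0,0],[0,0,0]],"grip":[1,1,1,1,1,1,1,1]}' 50;  python3 -c "
from h import *
st(); need([.532,.0053,.1174],-58.96)"
```

```text
t: 48.55
ee_pos: [0.4942, -0.2968, 0.0185]
orientation: [0.615, -0.348, 0.349, -0.615]
wrist_force: [0.7, -1.2, 1.8]
opening: 0.0178
t 48.55 p [ 0.4942 -0.2968  0.0185] jaw -59.08 appr [ 0. -0. -1.] F [ 0.7 -1.2  1.8] T [-0.07 -0.09  0.1 ] op 0.0178 q [ 0.59  0.79 -0.15  1.86  0.22  0.51 -0.74]
t: 49.55
ee_pos: [0.4952, -0.2971, 0.1859]
orientation: [-0.615, 0.347, -0.35, 0.615]
wrist_force: [-0.6, -0.1, -3.8]
opening: 0.0174
t 49.55 p [ 0.4952 -0.2971  0.1859] jaw -59.08 appr [ 0.004 -0.002 -1.   ] F [-0.6 -0.1 -3.8] T [ 0.06  0.   -0.04] op 0.0174 q [ 0.63  0.55 -0.22  1.75  0.15  0.85 -0.68]
dp [ 0.0368  0.3024 -0.0685]
dr [0.0022 0.0041 0.0021]
dr [ 0.0065 -0.0034 -3.1395]
```

```bash
python3 -m creep '{"dp":[[0.004,0.03,0],[0.008,0.06,0],[0.012,0.09,0],[0.016,0.12,0],[0.02,0.15,0],[0.024,0.18,0],[0.028,0.21,0],[0.032,0.24,0],[0.036,0.27,0],[0.036,0.302,0],[0.036,0.302,0],[0.036,0.302,0],[0.036,0.302,0],[0.036,0.302,-0.03],[0.036,0.302,-0.05],[0.036,0.302,-0.05],[0.036,0.302,-0.05]],"dr":[[0,0,0],[0,0,0],[0,0,0],[0,0,0],[0,0,0],[0,0,0],[0,0,0],[0,0,0],[0,0,0],[0,0,0],[0,0,0],[0,0,0],[0,0,0],[0,0,0],[0,0,0],[0,0,0],[0,0,0]],"grip":[1,1,1,1,1,1,1,1,1,1,1,1,1,1,1,1,1]}' 50;  python3 -c "
from h import *
st(); need([.531,.005,.1174],-58.96);snap('wrist','w9');snap('scene','s9')"
```

```text
t: 51.68
ee_pos: [0.5306, 0.0049, 0.1341]
orientation: [-0.615, 0.349, -0.349, 0.615]
wrist_force: [0.8, -0.1, -3.6]
opening: 0.0177
t 51.67 p [0.5306 0.0049 0.1341] jaw -59.12 appr [ 0.001 -0.    -1.   ] F [ 0.8 -0.1 -3.6] T [0.02 0.03 0.03] op 0.0177 q [ 0.08  0.56 -0.21  1.92  0.17  0.68 -1.27]
dp [ 0.0004  0.0001 -0.0167]
dr [0.     0.0011 0.0028]
dr [ 1.7000e-03 -1.0000e-04 -3.1387e+00]
```

View pics/w9.png

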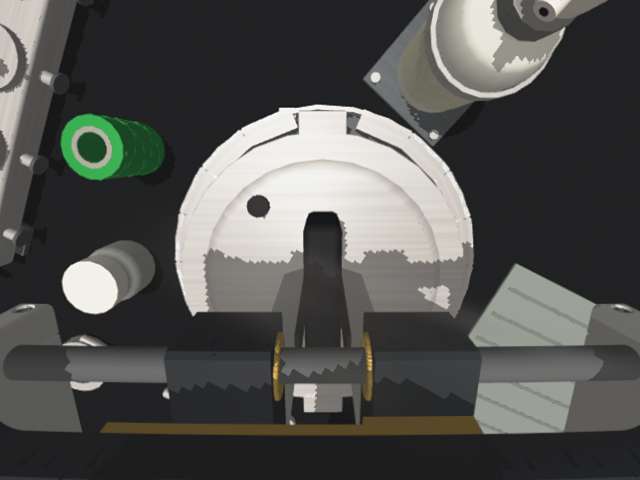

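View pics/s9.png

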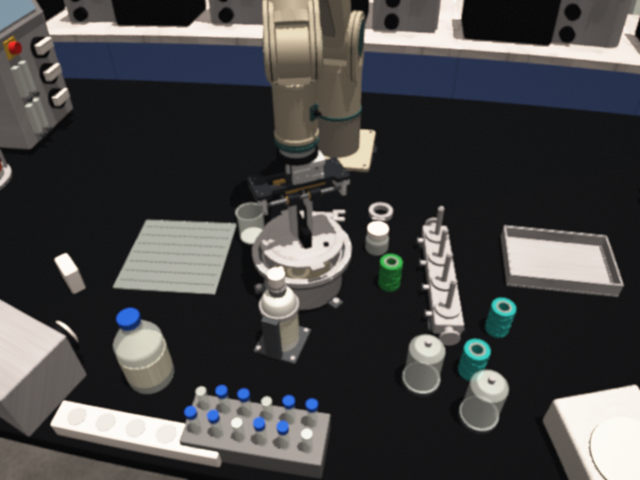

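```bash
python3 -m creep '{"dp":[[0,0,-0.006],[0,0,-0.012],[0,0,-0.018],[0,0,-0.022],[0,0,-0.026],[0,0,-0.03],[0,0,-0.03]],"dr":[[0,0,0.002],[0,0,0.002],[0,0,0.002],[0,0,0.002],[0,0,0.002],[0,0,0.002],[0,0,0.002]],"grip":[1,1,1,1,1,1,1]}' 50;  python3 -c "
from h import *
st()"
python3 -m creep '{"dp":[[0,0,-0.002],[0,0,-0.004],[0,0,-0.005],[0,0,-0.006],[0,0,-0.006]],"dr":[[0,0,0],[0,0,0],[0,0,0],[0,0,0],[0,0,0]],"grip":[1,1,1,1,1]}' 50;  python3 -c "
from h import *
st();snap('wrist','w10')"
```

```text
t: 52.65
ee_pos: [0.5298, 0.0054, 0.1032]
orientation: [0.616, -0.348, 0.348, -0.615]
wrist_force: [-1.1, 0.5, -3.9]
opening: 0.0178
t 52.65 p [0.5298 0.0054 0.1032] jaw -58.96 appr [-0.001 -0.    -1.   ] F [-1.1  0.5 -3.9] T [-0.   -0.05 -0.02] op 0.0178 q [ 0.06  0.61 -0.19  1.95  0.19  0.61 -1.28]
t: 53.28
ee_pos: [0.5302, 0.0053, 0.0995]
orientation: [-0.615, 0.348, -0.348, 0.616]
wrist_force: [-4.1, 0.2, 15.4]
opening: 0.0172
t 53.27 p [0.5302 0.0053 0.0995] jaw -58.97 appr [ 0.001 -0.    -1.   ] F [-4.1  0.2 15.4] T [0.01 1.18 0.  ] op 0.0172 q [ 0.06  0.61 -0.19  1.95  0.19  0.59 -1.28]
```

View pics/w10.png

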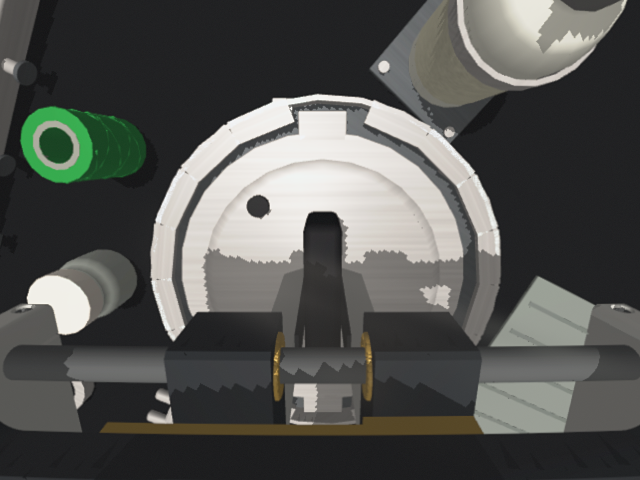

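```bash
python3 -m creep '{"dp":[[0.001,0,0.001],[0.001,0,0.001],[0.001,0,0.001],[0.001,0,0.001],[0.001,0,0.001],[0.001,0,0.001],[0.001,0,0.001],[0.001,0,0.001],[0.001,0,0.001],[0.001,0,0.001],[0.001,0,0.001],[0.001,0,0.001]],"dr":[[0,0,-0.07],[0,0,-0.14],[0,0,-0.21],[0,0,-0.28],[0,0,-0.35],[0,0,-0.42],[0,0,-0.49],[0,0,-0.54],[0,0,-0.58],[0,0,-0.61],[0,0,-0.61],[0,0,-0.61]],"grip":[1,1,1,1,1,1,1,1,1,1,1,1]}' 55;  python3 -c "
from h import *
st()"
python3 -m creep '{"dp":[[0,0,0],[0,0,0],[0,0,0],[0,0,0]],"dr":[[0,0,-0.015],[0,0,-0.03],[0,0,-0.045],[0,0,-0.045]],"grip":[1,1,1,1]}' 55;  python3 -c "
from h import *
st()"
```

```text
t: 54.82
ee_pos: [0.532, 0.0057, 0.0995]
orientation: [0.482, -0.516, 0.517, -0.484]
wrist_force: [0.4, -0.2, 5.5]
opening: 0.0177
t 54.83 p [0.532  0.0057 0.0995] jaw -93.82 appr [ 0.002  0.    -1.   ] F [ 0.4 -0.2  5.5] T [0.07 0.36 0.37] op 0.0177 q [-0.05  0.61 -0.02  1.95  0.02  0.58 -1.72]
t: 55.32
ee_pos: [0.5319, 0.0054, 0.0995]
orientation: [0.471, -0.526, 0.527, -0.472]
wrist_force: [0.1, -0.5, 5.9]
opening: 0.0176
t 55.33 p [0.5319 0.0054 0.0995] jaw -96.32 appr [ 0.002 -0.001 -1.   ] F [ 0.1 -0.5  5.9] T [-0.14  0.33  0.77] op 0.0176 q [-0.06  0.61 -0.    1.95  0.    0.58 -1.75]
```

```bash
python3 -m creep '{"dp":[[0,0,0],[0,0,0],[0,0,0],[0,0,0],[0,0,0.03],[0,0,0.08],[0,0,0.13],[0,0,0.15],[0,0,0.15],[0,0,0.15]],"dr":[[0,0,0],[0,0,0],[0,0,0],[0,0,0],[0,0,0],[0,0,0],[0,0,0],[0,0,0],[0,0,0],[0,0,0]],"grip":[-0.4,-0.4,-0.4,-0.4,-0.4,-0.4,-0.4,-0.4,-0.4,-0.4]}' 50;  python3 -c "
from h import *
st();snap('wrist','w11')
f=load('w11'); P=cloud(f); z=P[:,:,2]
m=(np.hypot(P[:,:,0]-.532,P[:,:,1]-.005)<.06)&(z>.128)&(z<.14); W=P[m]; print(np.median(W[:,2]),cv2.minAreaRect((W[:,:2]*1000).astype(np.float32)))
d=np.linalg.svd(W[:,:2]-W[:,:2].mean(0),full_matrices=False)[2][0]; print('ang',np.degrees(np.arctan2(d[1],d[0]))%180)
r=np.hypot(P[:,:,0]-.532,P[:,:,1]-.005)
for a in range(-180,180,30):
    an=np.degrees(np.arctan2(P[:,:,1]-.005,P[:,:,0]-.532)); q=(r>.072)&(r<.082)&(abs(an-a)<8); print(a,q.sum(),np.nanmedian(z[q]).round(4) if q.sum() else None)
"
```

```text
t: 56.58
ee_pos: [0.5302, 0.0053, 0.2473]
orientation: [-0.471, 0.528, -0.527, 0.47]
wrist_force: [0.0, -0.5, 0.4]
opening: 0.0657
t 56.58 p [0.5302 0.0053 0.2473] jaw -96.49 appr [-0.002 -0.    -1.   ] F [ 0.  -0.5  0.4] T [0.07 0.05 0.02] op 0.0657 q [-0.07  0.41  0.    1.8  -0.    0.94 -1.75]
0.1325933687451631 ((533.3707275390625, 5.869590759277344), (18.0228328704834, 82.69895935058594), 84.93309783935547)
ang 174.9086363905358
-180 85 0.091
-150 178 0.091
-120 187 0.0908
-90 1880 0.3579
-60 224 0.0911
-30 232 0.0911
0 238 0.091
30 230 0.0912
60 3213 0.3563
90 375 0.092
120 166 0.0908
150 175 0.0909
```

View pics/w11.png

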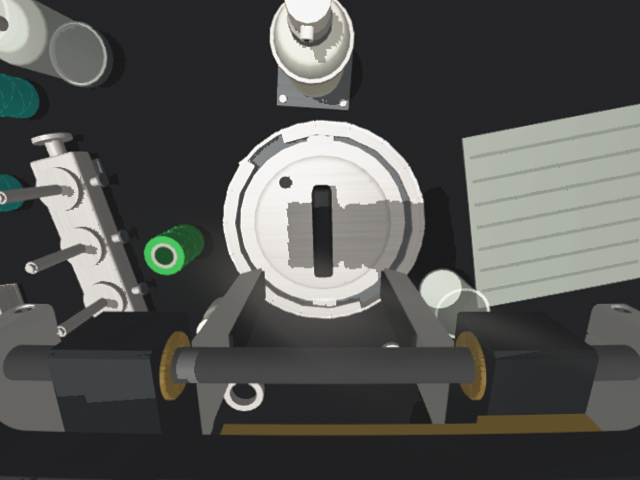

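```bash
python3 -m creep '{"dp":[[0,-0.05,0.05],[-0.04,-0.1,0.05],[-0.08,-0.15,0.05],[-0.1,-0.2,0.05],[-0.1,-0.26,0.05],[-0.1,-0.32,0.05],[-0.1,-0.38,0.05],[-0.1,-0.38,0.05],[-0.1,-0.38,0.05]],"dr":[[0,0,0],[0,0,0],[0,0,0],[0,0,0],[0,0,0],[0,0,0],[0,0,0],[0,0,0],[0,0,0]],"grip":[-0.4,-0.4,-0.4,-0.4,-0.4,-0.4,-0.4,-0.4,-0.4]}' 50;  python3 -c "
from h import *
st();snap('top','t12');snap('scene','s12')
f=load('s12'); P=cloud(f); m=(np.hypot(P[:,:,0]-.698,P[:,:,1]+.004)<.012)&(P[:,:,2]>.16); print('cap z',np.nanpercentile(P[m][:,2],[50,95]))
f=load('t12'); P=cloud(f); m=(np.hypot(P[:,:,0]-.698,P[:,:,1]+.004)<.012)&(P[:,:,2]>.16); print('cap z',np.nanpercentile(P[m][:,2],[50,95]))
"
```

```text
t: 57.75
ee_pos: [0.4307, -0.3734, 0.2969]
orientation: [-0.471, 0.529, -0.526, 0.471]
wrist_force: [0.6, 0.4, -0.7]
opening: 0.0658
t 57.75 p [ 0.4307 -0.3734  0.2969] jaw -96.48 appr [-0.002  0.003 -1.   ] F [ 0.6  0.4 -0.7] T [0.09 0.01 0.01] op 0.0658 q [ 0.57  0.43  0.14  1.62 -0.06  1.1  -0.96]
cap z [0.19062924 0.19278867]
cap z [0.18986323 0.19351269]
```

View pics/t12.png

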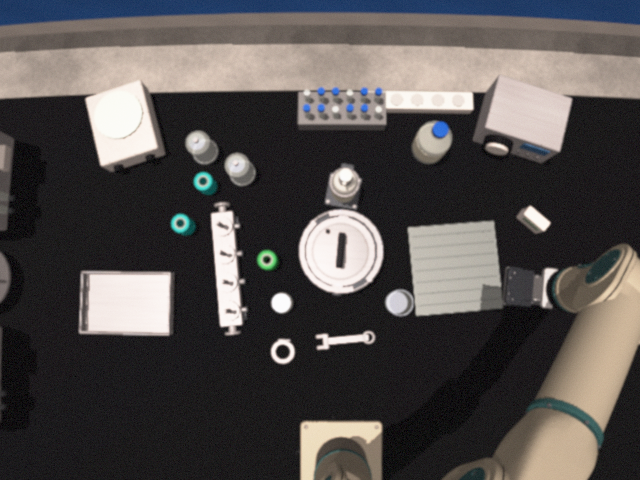

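View pics/s12.png

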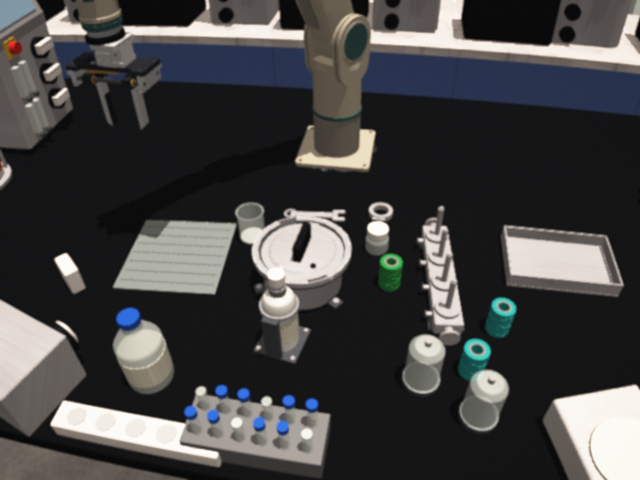

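Lid at (341,250) is closed and flat, beaker (399,303) and jar (282,303) haven't moved, spindles are empty, cap is up. Handing in.

```bash
python3 -c "
from rig import bot
print(bot.hand_in())"
```

```text
the job is handed in; nothing more can be done
None
```

The job is done and handed in at about 58 s of the 210 s allowed. The hand-in reports no verdict.

- **What I did:** I untwisted the lid about 35° anticlockwise and laid it flat on the mat. All four wound elements went into the pot and stood upright below the rim. With the pot open, I pressed the sprayer cap down twice, then refitted the lid and twisted it clockwise.
- **Sprayer:** both presses stopped at 0.182 m, the full 7 mm of travel, with 15–18 N on the wrist. Wrist force returned to zero after the first press, and the cap read up at the end.
- **Lid:** it measured flat all round (plate top about 0.091 m). Between seating and release the handle turned about 36°, from 31° to −5.1°, which matches the stated stop.
- **Surroundings:** the spindles were empty, and the beaker, jar and look-alikes looked unmoved in the last overhead picture. I saw no knock to the lid and no slip of an element or the lid while it was carried.
- **Disagreements:**
  - The handle ended about 1° further clockwise than where I first measured it (−3.9°).
  - The tool turned about 1° past the handle at the stop, so the grip slipped slightly there.
  - The top and wrist cameras differed by 3–8 mm on some positions. I used averages or the wrist view, and every grasp held.
  - The wrist showed an upward force of 5–6 N, cause not found, each time I gripped an element. It was gone once the element was lifted.

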